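# Load the press feeder rack with the full magazines

## Robot

A 6-joint arm with a two-finger parallel gripper is mounted at the origin on the work surface. World frame = base frame: x ahead of the robot, y to its left, z up, the work surface at z = 0. Lengths are in m, angles in degrees, forces in N, time in s.
With the tool pointing down it reaches from about 0.4 to 0.825 m from the base axis. Payload 7 kg.
Tool frame: the origin (TCP) lies between the finger pads; the fingertips stand 19 mm ahead of it and the grasp point (between the pads) is the TCP (r.tip_extent is the distance from the TCP to the fingertips, in m); z points along the fingers, y is the direction in which the jaws open and shut (so a half turn about z gives the same grasp; the last joint's range is limited). The gripper opens to 88 mm and grips with 3 to 60 N. Pads are 19 mm wide; open, the fingers measure 130 mm over their backs; the gripper's body (78 mm by 193 mm) begins 47 mm behind the grasp point.
Start: joints at [-53.623, 20.546, 0.682, 0, -70.136, -16.507], TCP at [0.229, -0.635, 0.246] pointing down, gripper open.
Joint ranges: [-176.03, 176.03], [-82.01, 121.73], [-58.28, 71.71], [-173.87, 95.51], [-174.79, -0.11], [-173.66, 173.66]. Speed limits (degrees/s): [136.94, 136.94, 172.46, 180, 180, 180].

## Interface

Orientations are given as [roll, pitch, yaw] about the fixed x, y, z axes, in that order (R = Rz(yaw) Ry(pitch) Rx(roll)).
In Python, from plant import r, capture, workorder, spotter gives the robot as it stands.
- The arm moves only by the tool step_arm, never from a script. Its argument "motion" is a list of rows, each a list of 5 numbers: the finger opening in m, from 0 to 0.0876, then the shift along the tool's x, y, z in m, then the turn about the tool's z in rad. In form: [[grip, dx, dy, dz, roll], ...]. A call has 1 to 5 rows; each row is the pose to reach, as a shift and turn from the pose commanded when the call began, along the tool's axes at that moment; what a row does not reach only later rows make up. A row lasts 1/8 s, in which the tool goes at most 62.5 mm and 10.7 degrees, less where a joint would pass 70% of its speed; a pose out of reach is approached as far as the arm can. A call with a gripper value outside its range is refused whole. The fingers move at their own pace and stop on an object; "newtons" is the grip in N (left out, the last holds). Time passes only in rows, so rows that repeat a pose let the fingers close. It gives the time, the measured TCP pose, the force and the opening at its end, in the units of the state.
- r.get_state(): the state, without advancing time (a new reading comes with each control period).
- capture(name): name is "scene" or "top" or "wrist"; returns a dict with "image" (420x560x3 uint8, red, green, blue), "z_map" (420x560 float32, m along the optical axis (not along the pixel's ray), 0 where there is no reading), "fx", "fy", "cx", "cy" (pixels), "pose" (4x4, takes a point from camera to world coordinates). Camera axes: x right, y down, z forward; pixel columns grow to the right and rows downward; lengths in m; the calibration is good to about 2 mm. A picture is of the moment at which its call begins.
- workorder.close_job(): hands the job in, once; it reports no verdict.
Trained networks look in the newest picture that a camera, given by its name, has taken for a name from the list of things; names that differ only in an ending like _2 or _b are one class to them, and where a whole thing is asked for, a point or a joint stands for the part that bears it (a point fixed in the world has none). Each returns a list of dicts, best first, with "p" (0 to 1); they miss things now and then, are a little off and sometimes report something else, mostly with a low value. They report only what shows in the picture. A call takes as long as a camera call. They do not tell look-alikes from the thing itself.
- spotter.regions_of(camera, label): "mask" (420x560 bool, what is visible of it).
- spotter.tip_of(camera, label): "location" ([x, y, z] in m, in world coordinates, good to about 4 mm: a listed point, or the origin of a listed thing).
The state is a dict: "time_s": time; "joints": joint angles; "qd": joint speeds; "joint_torque": joint torques, N m; "tcp_pos": TCP position; "eef_rot": TCP orientation; "contact_force": force on the tool from outside, world axes, zero at the start; "moment": the same for the moment, N m; "gripper_width": finger opening in m.
Only numpy, scipy, OpenCV 4.12 (cv2) and the standard library are available. Lean on these libraries where they do the work, as an engineer would, in place of code of your own. Each camera call takes 0.05 s, during which the arm holds its last target.

## Task

The closed magazines on the left all look alike, but some are full of parts and some are empty: feel by their weight which is which. Push every full one down into a slot of the feeder rack, any slot, until it is fully home and the slot's spring latch has snapped back over its foot, and stand every empty one upright in the wooden return tray. Only when all that is done throw the rack's black lever right over, away from the robot; leave the other things on the bench where they are.

Things in the scene. Friction and masses are not known exactly. Their poses are not given: they have to be found in the camera images.
- mag_a: Centre (52 mm above the underside) of a closed steel magazine, 104 mm high, standing upright, z up; may be absent. Foot 84 (x) x 56 (y) x 16 high, body 60 x 56 x 44 high, on top a grip fin 44 (x) x 16 (y) x 44 high, pinched along y. Same after a half turn. Full 540 to 660 g, empty 180 to 220 g; else all alike. The foot stands out 12 mm past the body at each x end.
- mag_b: Centre (52 mm above the underside) of a closed steel magazine, 104 mm high, standing upright, z up; may be absent. Foot 84 (x) x 56 (y) x 16 high, body 60 x 56 x 44 high, on top a grip fin 44 (x) x 16 (y) x 44 high, pinched along y. Same after a half turn. Full 540 to 660 g, empty 180 to 220 g; else all alike. The foot stands out 12 mm past the body at each x end.
- mag_c: Centre (52 mm above the underside) of a closed steel magazine, 104 mm high, standing upright, z up; may be absent. Foot 84 (x) x 56 (y) x 16 high, body 60 x 56 x 44 high, on top a grip fin 44 (x) x 16 (y) x 44 high, pinched along y. Same after a half turn. Full 540 to 660 g, empty 180 to 220 g; else all alike. The foot stands out 12 mm past the body at each x end.
- mag_d: Centre (52 mm above the underside) of a closed steel magazine, 104 mm high, standing upright, z up; may be absent. Foot 84 (x) x 56 (y) x 16 high, body 60 x 56 x 44 high, on top a grip fin 44 (x) x 16 (y) x 44 high, pinched along y. Same after a half turn. Full 540 to 660 g, empty 180 to 220 g; else all alike. The foot stands out 12 mm past the body at each x end.
- mag_e: Centre (52 mm above the underside) of a closed steel magazine, 104 mm high, standing upright, z up; may be absent. Foot 84 (x) x 56 (y) x 16 high, body 60 x 56 x 44 high, on top a grip fin 44 (x) x 16 (y) x 44 high, pinched along y. Same after a half turn. Full 540 to 660 g, empty 180 to 220 g; else all alike. The foot stands out 12 mm past the body at each x end.
- mag_f: Centre (52 mm above the underside) of a closed steel magazine, 104 mm high, standing upright, z up; may be absent. Foot 84 (x) x 56 (y) x 16 high, body 60 x 56 x 44 high, on top a grip fin 44 (x) x 16 (y) x 44 high, pinched along y. Same after a half turn. Full 540 to 660 g, empty 180 to 220 g; else all alike. The foot stands out 12 mm past the body at each x end.
- slot0 (a point): Floor centre of a feeder rack slot, 12 mm above the bench; empty at first. x away from the robot to its latch, y along the row (pitch 80 mm), z up. 88 (x) x 60 (y) mm, open above: a magazine stands in it x along x, either way round, 2 mm play each side, its centre then 52 mm above this point. Walls 34 mm high with 13 mm flared lead-in above, on the y sides and -x end.
- latch0 (a joint): Brass spring latch at the +x end of slot0, slides along rack x: 0 = sprung home, 0.016 m = pressed fully open. Its steep sloping nose, top 56 mm above the bench, juts 7 mm over the foot. A magazine pushed straight down presses it open with its foot (5 to 12 N); it snaps back 2 mm above the foot once the magazine is down, which cannot then be pulled out.
- slot1 (a point): Floor centre of a feeder rack slot, 12 mm above the bench; empty at first. x away from the robot to its latch, y along the row (pitch 80 mm), z up. 88 (x) x 60 (y) mm, open above: a magazine stands in it x along x, either way round, 2 mm play each side, its centre then 52 mm above this point. Walls 34 mm high with 13 mm flared lead-in above, on the y sides and -x end.
- latch1 (a joint): Brass spring latch at the +x end of slot1, slides along rack x: 0 = sprung home, 0.016 m = pressed fully open. Its steep sloping nose, top 56 mm above the bench, juts 7 mm over the foot. A magazine pushed straight down presses it open with its foot (5 to 12 N); it snaps back 2 mm above the foot once the magazine is down, which cannot then be pulled out.
- slot2 (a point): Floor centre of a feeder rack slot, 12 mm above the bench; empty at first. x away from the robot to its latch, y along the row (pitch 80 mm), z up. 88 (x) x 60 (y) mm, open above: a magazine stands in it x along x, either way round, 2 mm play each side, its centre then 52 mm above this point. Walls 34 mm high with 13 mm flared lead-in above, on the y sides and -x end.
- latch2 (a joint): Brass spring latch at the +x end of slot2, slides along rack x: 0 = sprung home, 0.016 m = pressed fully open. Its steep sloping nose, top 56 mm above the bench, juts 7 mm over the foot. A magazine pushed straight down presses it open with its foot (5 to 12 N); it snaps back 2 mm above the foot once the magazine is down, which cannot then be pulled out.
- lever (a joint): Black-knobbed toggle lever at the rack's -y end: near 0 it leans to the robot (rack -x), 1.0 rad = thrown fully over to rack +x (its stop). Turns about the rack's y, pivot 34 mm above the bench; takes about 1 N at the knob and stays where left.
- lever_tip (a point): Centre of that lever's round knob (26 mm across), 80 mm from the pivot, about 104 mm above the bench at either end of its swing and 114 mm half-way.
- rack: The grey feeder rack, fixed: base plate 150 (x) x 322 (y) x 12 mm, three slots in a row along its y, the lever at its -y end. Origin under the middle slot on the bench, axes as the slots.
- tray_floor: Floor board of the low wooden return tray (fixed, 206 (x) x 150 (y) x 30 mm high outside, empty at first). Origin at the centre of its upper face, 8 mm above the bench, z up; inside 190 (x) by 134 (y) mm, walls 22 mm above this face. Up to four magazines fit, two by two, their x along its x.
- bush: Bystander: stepped steel bush, 52 mm wide, 62 mm high, standing near the magazines; origin at its underside or handle.
- oilcan: Bystander: closed grey oil bottle, 60 mm wide, 150 mm high; origin at its underside or handle.
- sleeve: Bystander: solid steel cylinder, 60 mm wide, 55 mm high; origin at its underside or handle.
- hammer: Bystander: hammer lying at the far edge; origin at its underside or handle.
- wrench: Bystander: wrench lying at the left; origin at its underside or handle.
- carton: Bystander: small cardboard box 70 x 60 x 90 mm; origin at its underside or handle.
There are look-alikes about, which are no part of the job. Leave any yellow look-alike of the mag_c alone.

How it is judged:
By the outcome, as a careful person would: the job done as asked, in the order asked, and still so for the second after the job is handed in, with the robot touching nothing.
Of mag_a, mag_b, mag_c, mag_d, mag_e, mag_f only 5 to 6 are there at a start; the rules pass over those that are not, and their reading is None.
At some moment in a run one of mag_a, mag_b, mag_c, mag_d, mag_e, mag_f may be knocked a few centimetres aside while the robot is not near it.
It also fails if it takes over 210 s, if anything falls off the work surface, if the arm or the gripper's body presses on something with over 40 N, if the wrist force passes 120 N, or if a joint passes its speed limit or range.

## Working session

There is one attempt and no reset: what is moved stays moved. The work goes in short steps, Python scripts to look and compute and a tool call to move; the robot and the scene stay as the last step left them, time stands still between calls to the robot, and variables do not carry over. Pictures are saved under pics/ and viewed, and the job is handed in when it is done.

Besides the shell and the picture viewer there is one more tool, called after "Emit:" as name([rows], argument=value, ...), one row to a line, values as JSON. step_arm: Moves the arm, as the interface text tells. Its arguments: {"type":"object","properties":{"motion":{"type":"array","items":{"type":"array","items":{"type":"number"}}},"newtons":{"type":"number"}},"required":["motion"]}

```bash
ls; mkdir -p pics
python3 - <<'E'
from plant import r, capture, workorder, spotter
import cv2
print(r.get_state())
for n in ("scene","top","wrist"):
    c=capture(n); cv2.imwrite(f"pics/{n}0.png",c["image"][:,:,::-1]); print(n,c["fx"],c["cx"],c["cy"],c["pose"].round(3).tolist())
E
```

```text
pics
{'time_s': 0.0, 'joints': array([-5.36226280e+01,  2.05917240e+01,  6.34743636e-01, -2.10290094e-02,
       -7.01372478e+01, -1.65068044e+01]), 'qd': array([-0.13766214, -0.15998407,  0.02012358,  0.05315016, -0.01950774,
       -0.01793037]), 'joint_torque': array([ 8.41993005e-04, -5.82717955e+01,  2.93066114e+01,  6.99734107e+00,
        6.89045613e-03, -2.41413736e-04]), 'tcp_pos': array([ 0.22925391, -0.63438578,  0.24462392]), 'eef_rot': array([ 1.79904038e+02, -7.82174829e-03, -1.60136587e+02]), 'contact_force': array([-0.39238205,  0.12803631,  0.02549334]), 'moment': array([ 0.03895988, -0.02739369, -0.02635657]), 'gripper_width': 0.08726806266191561}
scene 541.0067482277614 273.53106677409255 199.33460806320642 [[-0.228, 0.806, -0.547, 1.421], [0.974, 0.189, -0.129, 0.251], [-0.0, -0.562, -0.827, 1.361], [0.0, 0.0, 0.0, 1.0]]
top 389.4709014070935 277.32274204495025 212.8428900595134 [[-0.008, -0.998, 0.063, 0.463], [-1.0, 0.007, -0.018, 0.041], [0.018, -0.063, -0.998, 1.208], [0.0, 0.0, 0.0, 1.0]]
wrist 332.8068647075167 280.94216987581154 212.44731012375436 [[-0.34, 0.903, 0.264, 0.157], [0.94, 0.325, 0.098, -0.66], [0.003, 0.282, -0.959, 0.384], [0.0, 0.0, 0.0, 1.0]]
```

View pics/scene0.png

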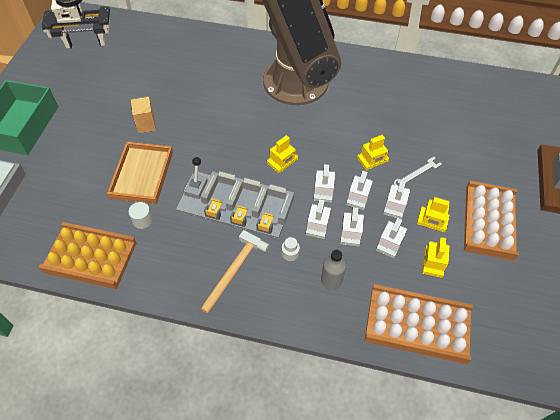

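View pics/top0.png

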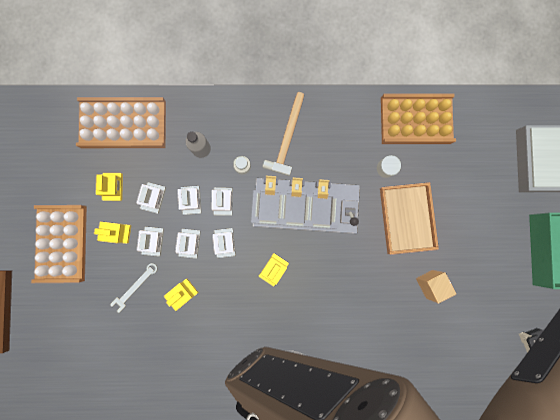

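```bash
cat > h.py <<'E'
from plant import r, capture, workorder, spotter
import numpy as np, cv2
def pts(c,mask=None):
    z=c["z_map"]; v,u=np.nonzero((z>0) if mask is None else (mask&(z>0)))
    d=z[v,u]; P=np.stack([(u-c["cx"])/c["fx"]*d,(v-c["cy"])/c["fy"]*d,d],1)
    T=c["pose"]; return P@T[:3,:3].T+T[:3,3],u,v
def proj(c,p):
    T=np.linalg.inv(c["pose"]); q=T[:3,:3]@np.asarray(p)+T[:3,3]
    return q[0]/q[2]*c["fx"]+c["cx"], q[1]/q[2]*c["fy"]+c["cy"]
E
python3 - <<'E'
from h import *
for cam in ("top","scene"):
    c=capture(cam); print(cam)
    for n in ["mag_a","slot0","slot1","slot2","lever_tip","rack","tray_floor","bush","oilcan","sleeve","hammer","wrench","carton"]:
        for d in spotter.tip_of(cam,n)[:8]:
            L=d["location"]; print(n,round(d["p"],2),np.round(L,3),np.round(proj(c,L)))
E
```

```text
top
mag_a 0.96 [0.368 0.036 0.052] [273. 270.]
mag_a 0.91 [0.583 0.29  0.05 ] [187. 198.]
mag_a 0.91 [0.622 0.531 0.05 ] [105. 185.]
mag_a 0.86 [0.448 0.289 0.051] [186. 244.]
mag_a 0.83 [0.485 0.52  0.052] [108. 231.]
mag_a 0.82 [0.446 0.184 0.051] [222. 244.]
mag_a 0.77 [0.452 0.401 0.051] [148. 243.]
mag_a 0.75 [0.578 0.186 0.053] [221. 199.]
slot0 0.78 [ 0.552 -0.032  0.016] [294. 209.]
slot0 0.68 [ 0.548 -0.116  0.009] [321. 210.]
slot0 0.6 [0.559 0.046 0.01 ] [269. 207.]
slot1 0.78 [ 0.552 -0.032  0.016] [294. 209.]
slot1 0.68 [ 0.548 -0.116  0.009] [321. 210.]
slot1 0.6 [0.559 0.046 0.01 ] [269. 207.]
slot2 0.78 [ 0.552 -0.032  0.016] [294. 209.]
slot2 0.68 [ 0.548 -0.116  0.009] [321. 210.]
slot2 0.6 [0.559 0.046 0.01 ] [269. 207.]
lever_tip 0.65 [ 0.315 -0.45  -0.001] [430. 284.]
lever_tip 0.58 [ 0.509 -0.193  0.107] [353. 221.]
lever_tip 0.52 [0.578 0.189 0.053] [220. 199.]
rack 0.84 [ 0.552 -0.034  0.002] [294. 209.]
tray_floor 0.75 [ 0.519 -0.382  0.005] [406. 219.]
tray_floor 0.39 [0.685 0.128 0.001] [242. 167.]
bush 0.59 [0.685 0.132 0.003] [241. 167.]
oilcan 0.68 [0.74
[... 1286 characters left out ...]
.22 [ 0.507 -0.194  0.104] [198. 160.]
lever_tip 0.57 [ 0.738  0.256 -0.001] [332. 277.]
lever_tip 0.44 [ 0.505 -0.196  0.105] [197. 160.]
rack 0.95 [ 0.551 -0.035  0.002] [247. 202.]
tray_floor 0.91 [ 0.52  -0.38   0.011] [143. 172.]
tray_floor 0.45 [ 0.794 -0.02   0.003] [230. 274.]
bush 0.56 [ 0.686  0.13  -0.002] [291. 252.]
oilcan 0.96 [ 0.74   0.261 -0.   ] [333. 278.]
oilcan 0.72 [0.445 0.18  0.051] [325. 178.]
sleeve 0.74 [ 0.678 -0.322  0.003] [143. 218.]
sleeve 0.63 [ 0.551 -0.036  0.003] [247. 202.]
hammer 0.74 [ 0.79  -0.018  0.004] [231. 273.]
wrench 0.68 [ 0.314  0.455 -0.003] [417. 172.]
carton 0.95 [ 0.319 -0.447 -0.001] [146. 124.]
carton 0.68 [0.739 0.257 0.001] [332. 277.]
```

The six white magazines are in two rows of three, around top pixels (151,196), (188,199), (222,200), (149,241), (187,243) and (223,242). The four yellow ones, around (109,186), (111,232), (180,294) and (273,270), are the look-alikes to leave alone. The rack is at (305,205) and the tray at (408,219). Next I'll measure accurately.

```bash
cat >> h.py <<'E'
def mags(cam="top"):
    """white magazines: fin-top centres and yaw"""
    c=capture(cam); P,u,v=pts(c); im=c["image"].astype(int)
    hsv=cv2.cvtColor(c["image"],cv2.COLOR_RGB2HSV)
    m=np.zeros(c["z_map"].shape,np.uint8)
    s=hsv[v,u,1]
    ok=(P[:,2]>0.012)&(P[:,2]<0.125)&(P[:,0]>.36)&(P[:,0]<.68)&(P[:,1]>.10)&(P[:,1]<.49)&(s<90)
    m[v[ok],u[ok]]=1
    n,lab,st,cen=cv2.connectedComponentsWithStats(m)
    out=[]
    L=lab[v,u]
    for i in range(1,n):
        if st[i,4]<60: continue
        Q=P[(L==i)&ok]
        fin=Q[Q[:,2]>0.096]
        bd=Q[(Q[:,2]>0.04)&(Q[:,2]<.07)]
        ff=cv2.minAreaRect((fin[:,:2]*1000).astype(np.float32)) if len(fin)>4 else None
        fr=cv2.minAreaRect((Q[:,:2]*1000).astype(np.float32))
        out.append((st[i].tolist(),len(fin),fin.mean(0).round(4) if len(fin) else None,ff,fr, Q[:,2].max()))
    return c,out
E
python3 - <<'E'
from h import *
f=lambda r:None if r is None else [np.round(r[0],1).tolist(),np.round(r[1],1).tolist(),round(r[2],1)]
for cam in("top","scene"):
    c,o=mags(cam)
    print(cam)
    for a in o: print(a[0],a[1],a[2],f(a[3]),f(a[4]),round(float(a[5]),4))
c=capture("top"); P,u,v=pts(c)
# rack
for nm,b in (("rack",(.45,.66,-.24,.15)),("tray",(.40,.64,-.49,-.28))):
    ok=(P[:,0]>b[0])&(P[:,0]<b[1])&(P[:,1]>b[2])&(P[:,1]<b[3])
    Q=P[ok]
    for lo,hi in((.004,.02),(.02,.04),(.04,.065),(.08,.12)):
        q=Q[(Q[:,2]>lo)&(Q[:,2]<hi)]
        if len(q)>4: print(nm,lo,hi,len(q),q.mean(0).round(4),f(cv2.minAreaRect((q[:,:2]*1000).astype(np.float32))))
E
```

```text
top
[234, 165, 16, 9, 107] 0 None None [[671.2, 127.6], [45.4, 17.2], 89.9] 0.0663
[137, 182, 29, 31, 599] 97 [0.5896 0.4008 0.1024] [[589.8, 401.7], [17.8, 43.4], 74.9] [[590.1, 401.2], [58.7, 83.7], 75.1] 0.1103
[178, 186, 23, 28, 558] 95 [0.5816 0.2848 0.103 ] [[581.8, 285.1], [43.6, 16.1], 4.2] [[581.7, 284.7], [83.7, 56.6], 5.0] 0.1082
[212, 187, 21, 28, 537] 87 [0.5767 0.1872 0.1032] [[578.0, 187.5], [15.5, 43.2], 86.9] [[578.1, 186.0], [55.6, 83.9], 90.0] 0.1094
[137, 226, 27, 30, 600] 97 [0.4569 0.4008 0.1033] [[457.5, 401.7], [17.2, 42.6], 84.4] [[457.0, 401.4], [58.3, 83.4], 83.2] 0.1082
[176, 228, 24, 30, 571] 94 [0.4492 0.2888 0.103 ] [[449.3, 289.4], [17.0, 42.8], 82.7] [[449.9, 289.7], [58.4, 83.7], 83.2] 0.1078
[213, 228, 23, 29, 538] 93 [0.4502 0.1809 0.1034] [[450.4, 181.3], [43.3, 16.4], 3.9] [[450.4, 181.0], [83.4, 57.1], 6.0] 0.1076
scene
[306, 164, 29, 73, 1151] 146 [0.5219 0.1842 0.101 ] [[516.6, 184.2], [170.5, 17.8], 2.4] [[522.0, 184.4], [205.7, 59.6], 2.5] 0.1077
[347, 171, 26, 37, 563] 69 [0.4541 0.2892 0.1015] [[452.3, 289.7], [15.1, 44.9], 83.8] [[459.6, 
[... 233 characters left out ...]
 [47.1, 16.1], 3.0] [[590.2, 285.7], [76.5, 57.6], 4.7] 0.1076
[378, 218, 29, 38, 631] 85 [0.5946 0.401  0.1014] [[592.9, 401.3], [15.8, 47.0], 74.3] [[598.5, 399.7], [57.4, 76.3], 75.2] 0.1071
rack 0.004 0.02 3032 [ 0.5618 -0.0635  0.0117] [[555.2, -46.2], [209.2, 387.2], 0.0]
rack 0.02 0.04 739 [ 0.5839 -0.0954  0.0333] [[575.0, -70.4], [310.9, 155.9], 85.6]
rack 0.04 0.065 1477 [ 0.5562 -0.0439  0.0492] [[569.3, -63.6], [317.0, 143.4], 85.6]
rack 0.08 0.12 59 [ 0.5096 -0.1937  0.1138] [[508.9, -195.4], [24.1, 24.3], 36.1]
tray 0.004 0.02 2742 [ 0.521  -0.3871  0.0086] [[518.6, -384.3], [236.6, 207.9], 0.5]
tray 0.02 0.04 714 [ 0.5209 -0.3836  0.0289] [[521.3, -384.5], [206.1, 152.1], 5.3]
```

Run:
```python
from h import *
c=capture("top"); im=c["image"][:,:,::-1]
a=cv2.resize(im[170:270,80:260],None,fx=4.4,fy=4.4,interpolation=cv2.INTER_CUBIC);cv2.imwrite("pics/m1.png",a)
a=cv2.resize(im[160:270,240:450],None,fx=3.8,fy=3.8,interpolation=cv2.INTER_CUBIC);cv2.imwrite("pics/r1.png",a)
```

```text
(no output)
```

View pics/m1.png

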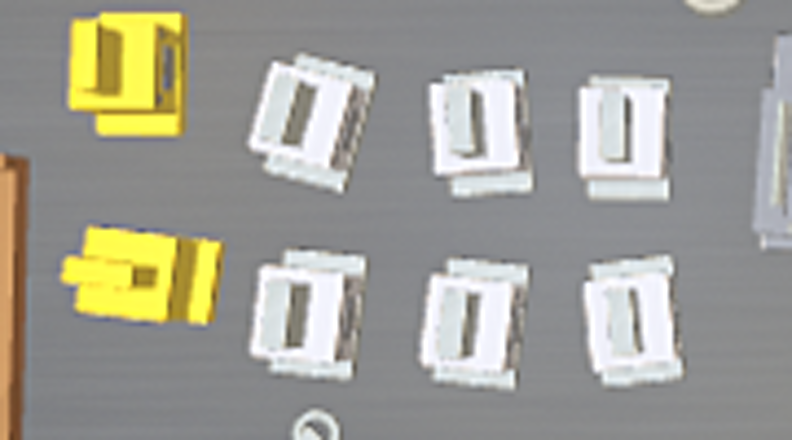

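View pics/r1.png

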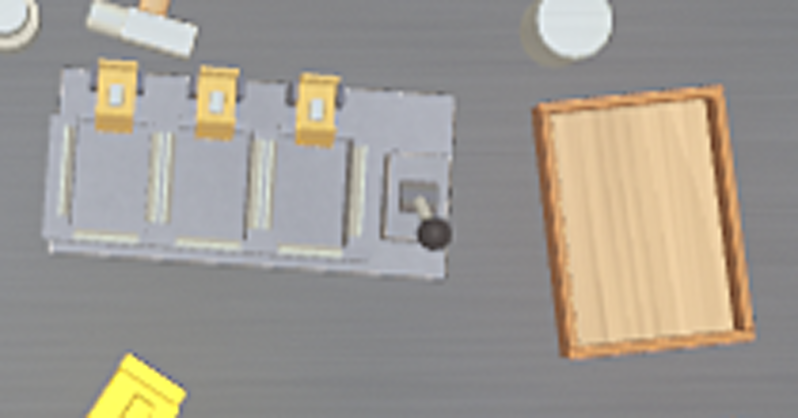

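```bash
cat >> h.py <<'E'
from scipy.spatial.transform import Rotation as Ro
def to(x,y,z,yaw=None,tilt=False):
    s=r.get_state(); R=Ro.from_euler("xyz",s["eef_rot"],degrees=True).as_matrix()
    d=R.T@(np.array([x,y,z])-s["tcp_pos"]); roll=0
    if yaw is not None:
        dy=(s["eef_rot"][2]-yaw+180)%360-180
        roll=np.radians(dy)
    print("t",round(s["time_s"],2),"d",d.round(4).tolist(),"roll",round(roll,4),"rows",max(np.linalg.norm(d)/.0625,abs(np.degrees(roll))/10.7).round(1))
E
python3 -c "
from h import *
to(.52,-.04,.30,-184)"
```

```text
t 1.75 d [-0.4755, 0.4606, -0.0544] roll 0.4166 rows 10.6
```

Emit:
step_arm([
  [0.05,-0.475,0.46,-0.054,0.417],
  [0.05,-0.475,0.46,-0.054,0.417],
  [0.05,-0.475,0.46,-0.054,0.417],
  [0.05,-0.475,0.46,-0.054,0.417],
  [0.05,-0.475,0.46,-0.054,0.417],
])

```text
time_s: 2.38
tcp_pos: [0.3654, -0.3564, 0.2712]
eef_rot: [-180.0, 0.0, 176.0]
contact_force: [2.3, 0.4, -0.1]
gripper_width: 0.0505
```

```bash
python3 -c "
from h import *
to(.52,-.04,.30,-184)"
```

```text
t 2.38 d [-0.132, 0.3265, -0.0288] roll -0.0006 rows 5.7
```

Emit:
step_arm([
  [0.05,-0.132,0.32,-0.029,0],
  [0.05,-0.132,0.32,-0.029,0],
  [0.05,-0.132,0.32,-0.029,0],
  [0.05,-0.132,0.32,-0.029,0],
  [0.05,-0.132,0.32,-0.029,0],
])

```text
time_s: 3.0
tcp_pos: [0.504, -0.0772, 0.2976]
eef_rot: [180.0, 0.1, 176.0]
contact_force: [1.9, -1.8, 0.2]
gripper_width: 0.05
```

Run:
```python
from h import *
print(r.get_state()["tcp_pos"],r.get_state()["qd"].round(1))
c=capture("wrist"); cv2.imwrite("pics/w1.png",c["image"][:,:,::-1])
np.savez("w1.npz",**{k:c[k] for k in c})
print(c["pose"].round(3).tolist())
to(.52,-.04,.30,-184)
for d in spotter.tip_of("wrist","slot0")+spotter.tip_of("wrist","tray_floor")+spotter.tip_of("wrist","lever_tip"): print(d["p"],d["location"],proj(c,d["location"]))
```

```text
[ 0.50403062 -0.07720597  0.29759075] [ 49.   11.7  17.7   0.2  -6.  -48.8]
[[0.07, 0.957, 0.282, 0.427], [0.998, -0.067, -0.019, -0.071], [0.001, 0.283, -0.959, 0.436], [0.0, 0.0, 0.0, 1.0]]
t 3.05 d [-0.0104, 0.0333, -0.0021] roll 0.0021 rows 0.6
0.88 [0.5598, 0.0481, 0.0153] (np.float64(377.7196127497876), np.float64(212.22151961448424))
0.76 [0.5501, -0.0351, 0.0091] (np.float64(313.9371132318025), np.float64(208.13370318146457))
0.74 [0.5203, -0.3866, 0.0059] (np.float64(50.11233275587435), np.float64(203.77690301456448))
0.7 [0.546, -0.1129, 0.0099] (np.float64(255.50416768433027), np.float64(209.27117580357503))
0.81 [0.5169, -0.385, 0.006] (np.float64(50.56676743657994), np.float64(201.25821919051))
0.32 [0.5072, -0.1997, 0.1074] (np.float64(160.6569488823631), np.float64(204.68452616131174))
0.72 [0.5086, -0.1958, 0.1092] (np.float64(164.0741071362545), np.float64(206.20997906049178))
```

View pics/w1.png

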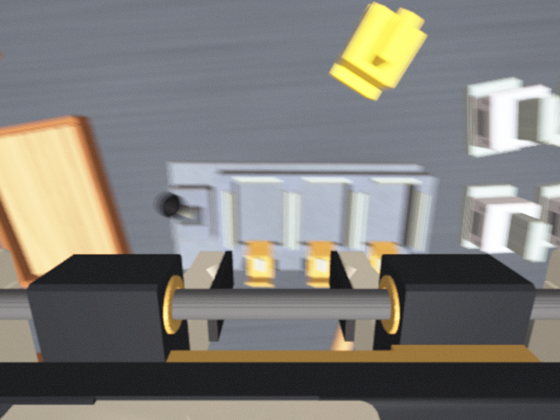

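Emit:
step_arm([
  [0.05,-0.03,0.033,0.03,0],
  [0.05,-0.03,0.033,0.03,0],
  [0.05,-0.03,0.033,0.03,0],
  [0.05,-0.03,0.033,0.03,0],
])

```text
time_s: 3.7
tcp_pos: [0.5354, -0.0495, 0.2677]
eef_rot: [180.0, 0.1, 175.9]
contact_force: [0.3, 0.5, 0.7]
gripper_width: 0.0504
```

Run:
```python
from h import *
print(r.get_state()["tcp_pos"],r.get_state()["qd"].round(1))
c=capture("wrist"); cv2.imwrite("pics/w2.png",c["image"][:,:,::-1])
np.savez("w2.npz",**{k:c[k] for k in c})
P,u,v=pts(c)
z=P[:,2]; ok=(P[:,0]>.44)&(P[:,0]<.68)&(P[:,1]>-.24)&(P[:,1]<.15)&(z>.006)&(z<.12)
# height-coded bird map 0.5mm/px
H=np.zeros((480,800),np.uint8)
for p in P[ok]: 
    i=int((.68-p[0])/.0005); j=int((.15-p[1])/.0005)
    H[i,j]=max(H[i,j],int(p[2]*2200))
H=cv2.dilate(H,np.ones((3,3)))
cv2.imwrite("pics/hmap2.png",cv2.applyColorMap(H,cv2.COLORMAP_JET))
```

```text
[ 0.53543943 -0.04947718  0.26770868] [ 0.2 -0.1  0.1 -0.   0.1 -0. ]Traceback (most recent call last):
  File "<stdin>", line 11, in <module>
OverflowError: Python integer 257 out of bounds for uint8
```

View pics/w2.png

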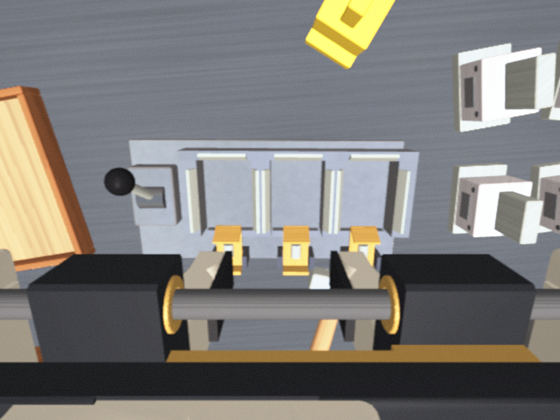

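Run:
```python
from h import *
c=dict(np.load("w2.npz"))
P,u,v=pts(c)
th=np.radians(-4.2); o=np.array([.552,-.034])
ex=np.array([np.cos(th),np.sin(th)]); ey=np.array([-ex[1],ex[0]])
X=(P[:,:2]-o)@ex; Y=(P[:,:2]-o)@ey; z=P[:,2]
H=np.zeros((400,720),np.uint8)
ok=(abs(X)<.1)&(abs(Y)<.18)&(z>.005)&(z<.12)
for x,y,h in zip(X[ok],Y[ok],z[ok]):
    i=int((.1-x)/.0005); j=int((.18-y)/.0005); H[i,j]=max(H[i,j],min(255,int(h*3500)))
H=cv2.dilate(H,np.ones((3,3)))
cv2.imwrite("pics/hmap2.png",cv2.applyColorMap(H,cv2.COLORMAP_JET))
# slot extents by floor points (z<.018) in rows
fl=(z>.006)&(z<.018)
for k in(-1,0,1):
    for xs in(-.03,-.02,-.01,0,.01,.02):
        m=(abs(X-xs)<.004)&(abs(Y-.08*k)<.039)
        f=m&fl; w=m&(z>.04)
        print(k,xs,f.sum(),np.percentile(Y[f],[1,99]).round(4) if f.sum() else None, Y[f].mean().round(4) if f.sum() else None)
    m=(abs(Y-.08*k)<.018)&(X<0)&(X>-.08)&fl
    for ys in(-.015,0,.015):
        mm=m&(abs(Y-.08*k-ys)<.005)&(X>-.052); print("  xmin",X[mm].min().round(4),np.percentile(X[mm],2).round(4))
for d in(.5,):
    q=P[(abs(X)<.1)&(abs(Y+.012)<.21)&(z>.006)&(z<.018)]
```

```text
-1 -0.03 334 [-0.1085 -0.0524] -0.0809
-1 -0.02 330 [-0.1085 -0.0526] -0.0809
-1 -0.01 309 [-0.1088 -0.0517] -0.081
-1 0 293 [-0.1087 -0.0519] -0.0806
-1 0.01 290 [-0.1086 -0.0522] -0.081
-1 0.02 298 [-0.1088 -0.0523] -0.0809
  xmin -0.0406 -0.0404
  xmin -0.0406 -0.0405
  xmin -0.0406 -0.0405
0 -0.03 359 [-0.0285  0.0314] 0.0016
0 -0.02 329 [-0.0285  0.0313] 0.0007
0 -0.01 311 [-0.0285  0.0314] 0.0015
0 0 301 [-0.0275  0.0314] 0.002
0 0.01 294 [-0.0276  0.0312] 0.0017
0 0.02 298 [-0.0277  0.0314] 0.0019
  xmin -0.0396 -0.0394
  xmin -0.0397 -0.0395
  xmin -0.0397 -0.0395
1 -0.03 324 [0.0584 0.1117] 0.0856
1 -0.02 288 [0.059  0.1118] 0.0859
1 -0.01 285 [0.0583 0.1116] 0.0857
1 0 278 [0.0589 0.1116] 0.0857
1 0.01 279 [0.0583 0.1115] 0.0857
1 0.02 270 [0.0586 0.1116] 0.0859
  xmin -0.0398 -0.0396
  xmin -0.0398 -0.0397
  xmin -0.0399 -0.0396
```

View pics/hmap2.png

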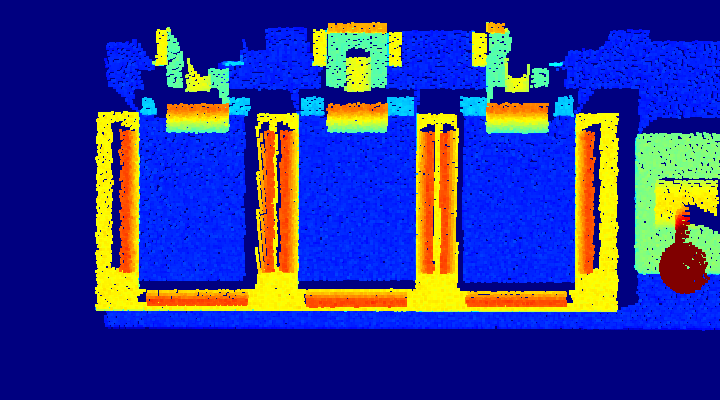

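Wrist view: rack slots at about (228,200), (297,200) and (366,200), latches at (228,237), (296,240) and (364,237), and the lever knob at (120,182). The slot centres come out at about (.5575,.047), (.5516,-.033) and (.546,-.112), yaw −4.2°, agreeing with the network. Now over to the magazines.

```bash
python3 -c "
from h import *
to(.53,.28,.30,-180)"
```

```text
t 3.75 d [0.0289, 0.3281, -0.0322] roll -0.0713 rows 5.3
```

Emit:
step_arm([
  [0.05,0.029,0.328,-0.032,-0.07],
  [0.05,0.029,0.328,-0.032,-0.07],
  [0.05,0.029,0.328,-0.032,-0.07],
  [0.05,0.029,0.328,-0.032,-0.07],
  [0.05,0.029,0.328,-0.032,-0.07],
])

```text
time_s: 4.38
tcp_pos: [0.5299, 0.264, 0.2985]
eef_rot: [179.9, 0.1, 180.0]
contact_force: [0.8, -0.4, -0.3]
gripper_width: 0.05
```

Emit:
step_arm([
  [0.05,0,0.016,0,0],
  [0.05,0,0.016,0,0],
  [0.05,0,0.016,0,0],
  [0.05,0,0.016,0,0],
])

```text
time_s: 4.88
tcp_pos: [0.5303, 0.2771, 0.2974]
eef_rot: [180.0, 0.0, 179.9]
contact_force: [0.0, -0.8, -0.3]
gripper_width: 0.0497
```

```bash
cat >> h.py <<'E'
def wmags(c=None,zlo=.096,show=True):
    """white/grey fin tops seen by the wrist camera"""
    c=c or capture("wrist"); P,u,v=pts(c)
    hsv=cv2.cvtColor(c["image"],cv2.COLOR_RGB2HSV); s=hsv[v,u,1]
    ok=(P[:,2]>zlo)&(P[:,2]<.109)&(s<90)&(P[:,1]>.08)&(P[:,1]<.5)&(P[:,0]<.68)
    m=np.zeros(c["z_map"].shape,np.uint8); m[v[ok],u[ok]]=1
    n,lab,st,cen=cv2.connectedComponentsWithStats(m); L=lab[v,u]; res=[]
    for i in range(1,n):
        if st[i,4]<80: continue
        Q=P[(L==i)&ok]; (cx,cy),(w,h),a=cv2.minAreaRect((Q[:,:2]*1000).astype(np.float32))
        if w<h: w,h,a=h,w,a+90
        a=(a+90)%180-90
        res.append((round(cx/1000,4),round(cy/1000,4),round(float(np.median(Q[:,2])),4),round(a,1),round(w,1),round(h,1)))
        if show: print(cen[i].round(),res[-1])
    return c,res
E
python3 - <<'E'
from h import *
print(r.get_state()["tcp_pos"],r.get_state()["contact_force"],r.get_state()["qd"].round(1))
c,_=wmags(); cv2.imwrite("pics/w3.png",c["image"][:,:,::-1])
E
```

```text
[0.53027901 0.27712577 0.297437  ] [ 0.0022108  -0.83567901 -0.26224561] [ 0.1  0.1  0.2  0.   0.1 -0.2]
[294. 107.] (0.4469, 0.2912, 0.1036, -6.7, 44.0, 15.9)
[182. 108.] (0.4478, 0.183, 0.1035, 6.0, 43.8, 16.8)
[410. 114.] (0.454, 0.403, 0.1036, -7.2, 43.9, 16.6)
[198. 232.] (0.5746, 0.189, 0.1032, -1.2, 43.7, 16.4)
[289. 236.] (0.5789, 0.2872, 0.1035, 4.1, 43.7, 16.0)
[398. 239.] (0.5837, 0.4038, 0.1034, -14.6, 37.4, 16.4)
```

View pics/w3.png

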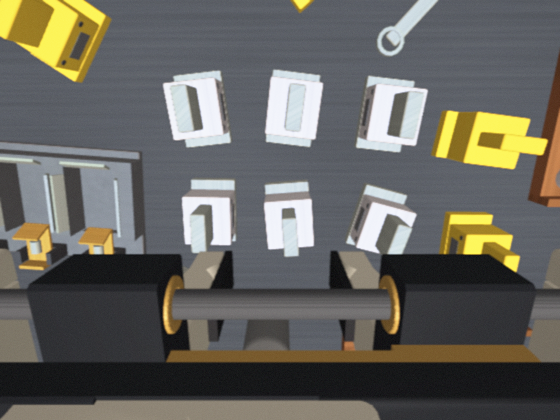

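Six fins are clear in the wrist view, at pixels (182,108), (294,107), (410,114), (198,232), (289,236) and (398,239). Each measures 44×16 with its top at 103.5 mm, as it should. Starting with the one at (.448,.183).

```bash
python3 -c "
from h import *
to(.4478,.183,.15,-174)"
```

```text
t 4.92 d [0.0824, -0.0944, 0.1474] roll -0.1064 rows 3.1
```

Emit:
step_arm([
  [0.05,0.082,-0.094,0.147,-0.106],
  [0.05,0.082,-0.094,0.147,-0.106],
  [0.05,0.082,-0.094,0.147,-0.106],
  [0.05,0.082,-0.094,0.147,-0.106],
  [0.05,0.082,-0.094,0.147,-0.106],
])

```text
time_s: 5.55
tcp_pos: [0.4487, 0.1843, 0.1507]
eef_rot: [180.0, 0.1, -174.0]
contact_force: [0.9, 0.3, 0.7]
gripper_width: 0.05
```

```bash
python3 -c "
from h import *
to(.4478,.183,.0825,-174); print(r.get_state()['contact_force'])"
```

```text
t 5.55 d [0.0011, -0.0013, 0.0682] roll 0.0006 rows 1.1
[0.89129719 0.33076079 0.71035745]
```

Emit:
step_arm([
  [0.05,0.001,-0.001,0.05,0],
  [0.05,0.001,-0.001,0.068,0],
  [0.05,0.001,-0.001,0.068,0],
  [0.0,0.001,-0.001,0.068,0],
  [0.0,0.001,-0.001,0.068,0],
], newtons=40)

```text
time_s: 6.18
tcp_pos: [0.4481, 0.1843, 0.0833]
eef_rot: [179.9, 0.1, -173.9]
contact_force: [-0.1, -0.4, 0.4]
gripper_width: 0.0353
```

Emit:
step_arm([
  [0.0,0,0,0,0],
  [0.0,0,0,0,0],
  [0.0,0,0,-0.03,0],
  [0.0,0,0,-0.05,0],
  [0.0,0,0,-0.05,0],
])

```text
time_s: 6.8
tcp_pos: [0.4477, 0.184, 0.1332]
eef_rot: [179.9, 0.1, -173.9]
contact_force: [-0.3, -0.7, -3.4]
gripper_width: 0.0158
```

Emit:
step_arm([
  [0.0,0,0,-0.03,0],
  [0.0,0,0,-0.03,0],
  [0.0,0,0,-0.03,0],
])

```text
time_s: 7.18
tcp_pos: [0.4465, 0.1831, 0.1609]
eef_rot: [-180.0, -0.1, -174.0]
contact_force: [-0.0, 0.0, -2.4]
gripper_width: 0.0159
```

```bash
cat >> h.py <<'E'
def weigh(n=5):
    f=[]
    for i in range(n):
        c=capture("top"); f.append(r.get_state()["contact_force"][2])
    print("Fz",np.round(f,2),"mean",round(np.mean(f),2)); return c
E
python3 -c "
from h import *
weigh(); to(.47,-.35,.2,-175)"
```

```text
Fz [-2.7  -2.15 -1.71 -1.73 -1.57] mean -1.97
t 7.42 d [0.0333, -0.5327, -0.0382] roll 0.0185 rows 8.6
```

It weighs about 0.2 kg, so it is empty and goes to the tray. I carry it high, clear of the rack.

Emit:
step_arm([
  [0.0,0.02,-0.02,-0.06,0.0],
  [0.0,0.0,-0.61,-0.09,0.01],
  [0.0,0.0,-0.61,-0.09,0.01],
  [0.0,0.0,-0.61,-0.09,0.01],
  [0.0,0.0,-0.61,-0.09,0.01],
])

```text
time_s: 8.05
tcp_pos: [0.4646, -0.0863, 0.2329]
eef_rot: [180.0, 0.0, -174.5]
contact_force: [1.8, 0.9, -1.6]
gripper_width: 0.016
```

```bash
python3 -c "
from h import *
to(.4743,-.4218,.22,-174.7)"
```

```text
t 8.05 d [0.0227, -0.3348, 0.0128] roll 0.004 rows 5.4
```

Emit:
step_arm([
  [0.0,0.02,-0.29,0.0,0.004],
  [0.0,0.02,-0.29,0.0,0.004],
  [0.0,0.02,-0.29,0.0,0.004],
  [0.0,0.02,-0.29,0.0,0.004],
  [0.0,0.02,-0.29,0.0,0.004],
])

```text
time_s: 8.68
tcp_pos: [0.472, -0.3778, 0.2317]
eef_rot: [180.0, -0.1, -174.8]
contact_force: [0.2, 0.1, -1.3]
gripper_width: 0.0159
```

Emit:
step_arm([
  [0.0,0,0,0,0],
  [0.0,0,0,0,0],
])

```text
time_s: 8.93
tcp_pos: [0.4721, -0.3749, 0.2319]
eef_rot: [179.9, -0.1, -174.8]
contact_force: [0.1, 0.4, -2.7]
gripper_width: 0.0157
```

Run:
```python
from h import *
print(r.get_state()["contact_force"])
c=capture("wrist"); cv2.imwrite("pics/w4.png",c["image"][:,:,::-1])
P,u,v=pts(c)
ok=(P[:,0]>.38)&(P[:,0]<.66)&(P[:,1]>-.50)&(P[:,1]<-.26)&(P[:,2]>.02)&(P[:,2]<.036)
hsv=cv2.cvtColor(c["image"],cv2.COLOR_RGB2HSV); ok&=hsv[v,u,1]>90
Q=P[ok]; print(len(Q),cv2.minAreaRect((Q[:,:2]*1000).astype(np.float32)),Q.min(0),Q.max(0))
to(.4743,-.4218,.22,-174.7)
```

```text
[ 0.13149386  0.42075994 -2.67703577]
2925 ((481.2295837402344, -386.29595947265625), (130.96270751953125, 149.58934020996094), 5.601529121398926) [ 0.40944925 -0.46640247  0.02009648] [ 0.55299436 -0.30612175  0.03201914]
t 8.97 d [0.0024, -0.0473, 0.0123] roll -0.0006 rows 0.8
```

View pics/w4.png

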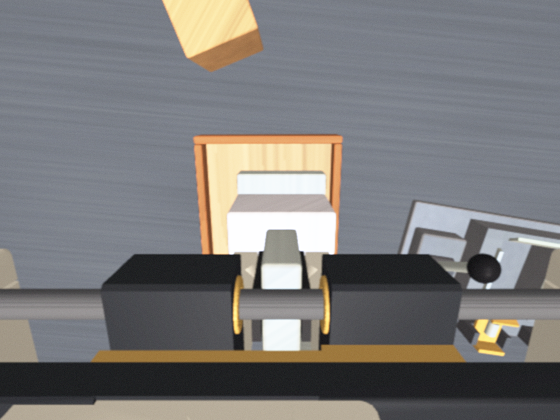

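The magazine hangs straight over the tray. The tray centre refines to (.5186,-.383), yaw 5.5°. Lowering into the near right cell.

Emit:
step_arm([
  [0.0,0.002,-0.047,0.012,0],
  [0.0,0.002,-0.047,0.06,0],
  [0.0,0.002,-0.047,0.11,0],
  [0.0,0.002,-0.047,0.125,0],
  [0.0,0.002,-0.047,0.125,0],
])

```text
time_s: 9.6
tcp_pos: [0.4752, -0.4215, 0.1079]
eef_rot: [180.0, -0.1, -174.7]
contact_force: [-0.9, 0.5, -1.3]
gripper_width: 0.0157
```

```bash
python3 -c "
from h import *
to(.4743,-.4218,.0915,-174.7); print(r.get_state()['contact_force'])"
```

```text
t 9.6 d [0.0009, -0.0002, 0.0164] roll 0.0008 rows 0.3
[-0.86823967  0.53287555 -1.26682547]
```

Emit:
step_arm([
  [0.0,0,0,0.01,0],
  [0.0,0,0,0.017,0],
  [0.0,0,0,0.017,0],
  [0.035,0,0,0.017,0],
  [0.035,0,0,0.017,0],
])

```text
time_s: 10.22
tcp_pos: [0.4753, -0.4224, 0.0915]
eef_rot: [-180.0, 0.1, -174.7]
contact_force: [0.5, 0.2, -0.3]
gripper_width: 0.0305
```

Emit:
step_arm([
  [0.035,0,0,0,0],
  [0.035,0,0,-0.02,0],
  [0.035,0,0,-0.06,0],
  [0.035,0,0,-0.12,0],
  [0.035,0,0.06,-0.14,0],
])

```text
time_s: 10.85
tcp_pos: [0.4712, -0.3655, 0.2342]
eef_rot: [-179.8, 0.3, -174.9]
contact_force: [0.8, 1.4, -0.8]
gripper_width: 0.0347
```

Run:
```python
from h import *
c,o=mags("top")
for a in o: print(a[0],a[2],np.round(a[3][0],1).tolist() if a[3] else None)
im=c["image"][:,:,::-1]; cv2.imwrite("pics/t5.png",cv2.resize(im[160:270,100:450],None,fx=2.2,fy=2.2))
to(.5746,.189,.2,-181.2)
```

```text
[234, 165, 16, 9, 105] None None
[137, 182, 28, 31, 595] [0.5895 0.4005 0.1028] [589.8, 401.3]
[178, 186, 23, 28, 556] [0.5816 0.2848 0.103 ] [581.7, 285.7]
[212, 187, 21, 28, 535] [0.5767 0.1871 0.1036] [577.9, 187.5]
[137, 226, 27, 30, 604] [0.457  0.401  0.1028] [457.5, 401.5]
[176, 228, 24, 30, 574] [0.4495 0.2888 0.103 ] [449.5, 289.4]
t 10.9 d [-0.1536, 0.5364, 0.0358] roll 0.1115 rows 8.9
```

View pics/t5.png

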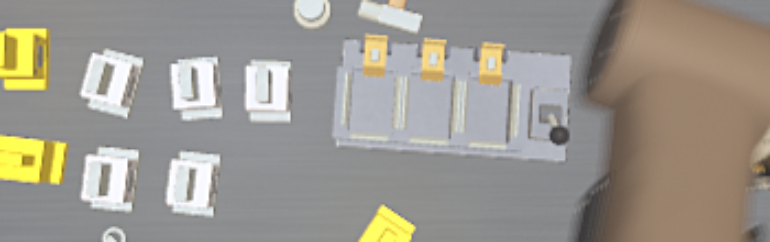

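The five remaining are where they were; the arm hides the tray. Next, the magazine at (.575,.189).

Emit:
step_arm([
  [0.05,-0.15,0.53,0.0,0.11],
  [0.05,-0.15,0.53,0.0,0.11],
  [0.05,-0.15,0.53,0.0,0.11],
  [0.05,-0.15,0.53,0.0,0.11],
  [0.05,-0.15,0.53,0.0,0.11],
])

```text
time_s: 11.52
tcp_pos: [0.5266, -0.0538, 0.231]
eef_rot: [180.0, 0.1, 179.0]
contact_force: [1.8, 0.0, -0.8]
gripper_width: 0.0498
```

```bash
python3 -c "
from h import *
to(.5746,.189,.16,-181.2)"
```

```text
t 11.53 d [-0.0435, 0.2436, 0.0711] roll 0.0029 rows 4.1
```

Emit:
step_arm([
  [0.05,-0.035,0.2,0.03,0],
  [0.05,-0.035,0.2,0.06,0],
  [0.05,-0.035,0.2,0.07,0],
  [0.05,-0.035,0.2,0.07,0],
  [0.05,-0.035,0.2,0.07,0],
])

```text
time_s: 12.15
tcp_pos: [0.5649, 0.1448, 0.1592]
eef_rot: [-179.9, -0.1, 179.1]
contact_force: [-0.6, -0.3, -0.7]
gripper_width: 0.0499
```

```bash
python3 -c "
from h import *
to(.5746,.189,.0825,-181.2)"
```

```text
t 12.15 d [-0.0091, 0.0445, 0.0766] roll 0.005 rows 1.4
```

Emit:
step_arm([
  [0.05,-0.009,0.0445,0,0.005],
  [0.05,-0.009,0.0445,0.04,0.005],
  [0.05,-0.009,0.0445,0.0765,0.005],
  [0.05,-0.009,0.0445,0.0765,0.005],
  [0.0,-0.009,0.0445,0.0765,0.005],
])

```text
time_s: 12.78
tcp_pos: [0.5758, 0.1873, 0.0856]
eef_rot: [180.0, 0.1, 178.6]
contact_force: [-0.1, 0.3, 0.0]
gripper_width: 0.0443
```

Emit:
step_arm([
  [0.0,0,0,0,0],
  [0.0,0,0,0,0],
  [0.0,0,0,0,0],
  [0.0,0,0,-0.06,0],
  [0.0,0,0,-0.08,0],
])

```text
time_s: 13.4
tcp_pos: [0.5763, 0.1885, 0.1673]
eef_rot: [179.9, 0.2, 178.7]
contact_force: [-0.3, 0.8, -2.6]
gripper_width: 0.0157
```

```bash
python3 -c "
from h import *
print(r.get_state()['tcp_pos'],r.get_state()['gripper_width']);weigh(6)
to(.5457,-.1124,.2,-184.2)"
```

```text
[0.57628662 0.18849005 0.16730263] 0.015734814144813446
Fz [ 1.12 -2.73 -1.74 -3.21 -2.69 -2.46] mean -1.95
t 13.7 d [0.0214, -0.3004, -0.0372] roll 0.0498 rows 4.9
```

About 0.25 kg, so it is empty too. It goes to the far right cell.

Emit:
step_arm([
  [0.0,0.0,-0.01,-0.05,0.0],
  [0.0,0.03,-0.6,-0.07,0.0],
  [0.0,0.03,-0.6,-0.07,-0.07],
  [0.0,0.03,-0.6,-0.07,-0.1],
  [0.0,0.03,-0.6,-0.07,-0.11],
])

```text
time_s: 14.32
tcp_pos: [0.5553, -0.0731, 0.2211]
eef_rot: [-180.0, -0.1, -175.0]
contact_force: [1.1, -0.3, -2.3]
gripper_width: 0.0159
```

```bash
python3 -c "
from h import *
to(.5705,-.4125,.23,-174.7)"
```

```text
t 14.32 d [0.0147, -0.3394, -0.0088] roll -0.0046 rows 5.4
```

Emit:
step_arm([
  [0.0,0.015,-0.339,-0.01,0],
  [0.0,0.015,-0.339,-0.01,0],
  [0.0,0.015,-0.339,-0.01,0],
  [0.0,0.015,-0.339,-0.01,0],
  [0.0,0.015,-0.339,-0.01,0],
])

```text
time_s: 14.95
tcp_pos: [0.569, -0.3852, 0.2297]
eef_rot: [179.9, -0.1, -175.0]
contact_force: [1.1, 1.9, -1.9]
gripper_width: 0.0159
```

```bash
python3 -c "
from h import *
to(.5705,-.4125,.13,-174.7)"
```

```text
t 14.95 d [0.0006, -0.0274, 0.0997] roll -0.0057 rows 1.7
```

Emit:
step_arm([
  [0.0,0.001,-0.0275,0.0,-0.006],
  [0.0,0.001,-0.0275,0.05,-0.006],
  [0.0,0.001,-0.0275,0.1,-0.006],
  [0.0,0.001,-0.0275,0.11,-0.006],
  [0.0,0.001,-0.0275,0.11,-0.006],
])

```text
time_s: 15.58
tcp_pos: [0.571, -0.411, 0.1212]
eef_rot: [180.0, -0.1, -174.7]
contact_force: [0.1, -0.3, -0.7]
gripper_width: 0.0156
```

```bash
python3 -c "
from h import *
to(.5705,-.4125,.092,-174.7);print(r.get_state()['contact_force'])"
```

```text
t 15.57 d [0.0006, -0.0015, 0.0292] roll 0.0008 rows 0.5
[ 0.11413556 -0.27461656 -0.69877692]
```

Emit:
step_arm([
  [0.0,0,-0.001,0.018,0],
  [0.0,0,-0.001,0.028,0],
  [0.0,0,-0.001,0.028,0],
  [0.035,0,-0.001,0.028,0],
  [0.035,0,-0.001,0.028,0],
])

```text
time_s: 16.2
tcp_pos: [0.5715, -0.4121, 0.0944]
eef_rot: [-180.0, 0.1, -174.7]
contact_force: [0.5, 0.7, 0.1]
gripper_width: 0.0301
```

Emit:
step_arm([
  [0.035,0,0,0,0],
  [0.035,0,0,-0.02,0],
  [0.035,0,0,-0.06,0],
  [0.035,0,0,-0.12,0],
  [0.035,0,0.06,-0.14,0],
])

```text
time_s: 16.82
tcp_pos: [0.5671, -0.3555, 0.2373]
eef_rot: [-179.8, 0.3, -174.9]
contact_force: [0.8, 1.7, -0.4]
gripper_width: 0.0353
```

Run:
```python
from h import *
c,o=mags("top")
for a in o: print(a[0],a[2],np.round(a[3][0],1).tolist() if a[3] else None)
c=capture("scene");cv2.imwrite("pics/s6.png",cv2.resize(c["image"][100:260,80:440,::-1],None,fx=2.2,fy=2.2))
to(.5789,.2872,.23,-175.9)
```

```text
[234, 165, 16, 9, 104] None None
[137, 182, 28, 31, 594] [0.5896 0.4009 0.1024] [589.6, 400.8]
[178, 186, 23, 28, 558] [0.5817 0.2847 0.103 ] [582.1, 285.2]
[137, 227, 26, 29, 598] [0.4569 0.4009 0.1028] [457.7, 401.6]
[176, 228, 24, 30, 573] [0.4492 0.2887 0.1034] [449.1, 288.9]
t 16.93 d [-0.0726, 0.6332, 0.0071] roll 0.0234 rows 10.2
```

View pics/s6.png

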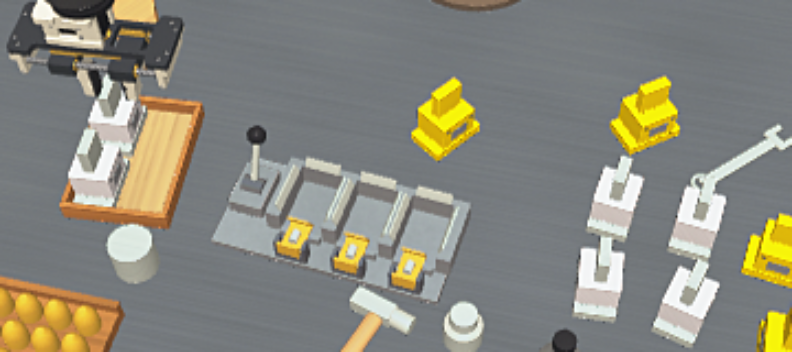

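Both empties stand properly in the tray, and four magazines remain unmoved. Next is (.579,.287).

Emit:
step_arm([
  [0.05,-0.073,0.633,0.0,0.02],
  [0.05,-0.073,0.633,0.0,0.02],
  [0.05,-0.073,0.633,0.0,0.02],
  [0.05,-0.073,0.633,0.0,0.02],
  [0.05,-0.073,0.633,0.0,0.02],
])

```text
time_s: 17.55
tcp_pos: [0.5723, -0.0385, 0.2338]
eef_rot: [180.0, 0.0, -175.8]
contact_force: [2.5, 0.9, 0.4]
gripper_width: 0.0504
```

```bash
python3 -c "
from h import *
to(.5789,.2872,.23,-175.9)"
```

```text
t 17.55 d [-0.0303, 0.3244, 0.0038] roll 0.0013 rows 5.2
```

Emit:
step_arm([
  [0.05,-0.03,0.324,0.02,0],
  [0.05,-0.03,0.324,0.04,0],
  [0.05,-0.03,0.324,0.06,0],
  [0.05,-0.03,0.324,0.07,0],
  [0.05,-0.03,0.324,0.07,0],
])

```text
time_s: 18.18
tcp_pos: [0.5783, 0.2661, 0.1696]
eef_rot: [180.0, 0.0, -175.8]
contact_force: [0.6, -0.3, -0.5]
gripper_width: 0.0498
```

```bash
python3 -c "
from h import *
to(.5789,.2872,.0825,-175.9)"
```

```text
t 18.18 d [-0.0021, 0.021, 0.0872] roll 0.0016 rows 1.4
```

Emit:
step_arm([
  [0.05,-0.002,0.021,0.01,0.002],
  [0.05,-0.002,0.021,0.06,0.002],
  [0.05,-0.002,0.021,0.087,0.002],
  [0.05,-0.002,0.021,0.087,0.002],
  [0.05,-0.002,0.021,0.087,0.002],
])

```text
time_s: 18.8
tcp_pos: [0.5792, 0.2848, 0.0832]
eef_rot: [180.0, 0.0, -176.0]
contact_force: [0.0, 0.7, -0.7]
gripper_width: 0.0499
```

Emit:
step_arm([
  [0.0,0,0,0,0],
  [0.0,0,0,0,0],
  [0.0,0,0,0,0],
  [0.0,0,0,0,0],
])

```text
time_s: 19.3
tcp_pos: [0.579, 0.2853, 0.083]
eef_rot: [180.0, 0.0, -175.9]
contact_force: [0.8, 0.6, -3.8]
gripper_width: 0.0157
```

Emit:
step_arm([
  [0.0,0,0,-0.05,0],
  [0.0,0,0,-0.08,0],
  [0.0,0,0,-0.08,0],
  [0.0,0,0,-0.08,0],
])

```text
time_s: 19.8
tcp_pos: [0.5782, 0.2848, 0.1619]
eef_rot: [-180.0, -0.1, -176.0]
contact_force: [-0.1, -0.6, -2.2]
gripper_width: 0.0161
```

```bash
python3 -c "
from h import *
weigh(4)
to(.5457,-.1124,.25,-184.2)"
```

```text
Fz [-1.71 -2.7  -1.93 -2.03] mean -2.09
t 20.0 d [0.0608, -0.394, -0.0879] roll 0.144 rows 6.5
```

Also empty at 0.21 kg, so it goes to the far left cell, target (.5635,-.3445).

Emit:
step_arm([
  [0.0,0.0,-0.01,-0.06,0.0],
  [0.0,0.0,-0.63,-0.08,-0.02],
  [0.0,0.0,-0.63,-0.08,-0.02],
  [0.0,0.0,-0.63,-0.08,-0.02],
  [0.0,0.0,-0.63,-0.08,-0.02],
])

```text
time_s: 20.62
tcp_pos: [0.597, 0.0241, 0.2305]
eef_rot: [-180.0, -0.0, -174.8]
contact_force: [1.2, 0.3, -0.6]
gripper_width: 0.016
```

```bash
python3 -c "
from h import *
to(.5635,-.3445,.23,-174.7)"
```

```text
t 20.62 d [0.0669, -0.364, 0.0006] roll -0.0012 rows 5.9
```

Emit:
step_arm([
  [0.0,0.067,-0.364,0.0,0],
  [0.0,0.067,-0.364,0.0,0],
  [0.0,0.067,-0.364,0.0,0],
  [0.0,0.067,-0.364,0.0,0],
  [0.0,0.067,-0.364,0.0,0],
])

```text
time_s: 21.25
tcp_pos: [0.5682, -0.2872, 0.2303]
eef_rot: [180.0, -0.0, -174.8]
contact_force: [1.6, 0.2, -1.6]
gripper_width: 0.0159
```

```bash
python3 -c "
from h import *
to(.5635,-.3445,.13,-174.7)"
```

```text
t 21.25 d [0.0098, -0.0567, 0.1002] roll -0.0016 rows 1.8
```

Emit:
step_arm([
  [0.0,0.01,-0.057,0.0,0],
  [0.0,0.01,-0.057,0.03,0],
  [0.0,0.01,-0.057,0.08,0],
  [0.0,0.01,-0.057,0.11,0],
  [0.0,0.01,-0.057,0.11,0],
])

```text
time_s: 21.88
tcp_pos: [0.562, -0.3424, 0.1175]
eef_rot: [179.8, -0.3, -174.8]
contact_force: [-0.6, 0.2, -0.8]
gripper_width: 0.0157
```

```bash
python3 -c "
from h import *
to(.5635,-.3445,.0918,-174.7)"
```

```text
t 21.88 d [-0.0015, -0.0023, 0.0257] roll -0.0022 rows 0.4
```

Emit:
step_arm([
  [0.0,-0.001,-0.001,0.015,0],
  [0.0,-0.001,-0.001,0.0255,0],
  [0.0,-0.001,-0.001,0.0255,0],
  [0.033,-0.001,-0.001,0.0255,0],
  [0.033,-0.001,-0.001,0.0255,0],
])

```text
time_s: 22.5
tcp_pos: [0.5657, -0.344, 0.0964]
eef_rot: [-180.0, 0.1, -174.8]
contact_force: [-0.9, 0.2, -0.8]
gripper_width: 0.0296
```

Emit:
step_arm([
  [0.033,0,0,0,0],
  [0.033,0,0,-0.02,0],
  [0.033,0,0,-0.06,0],
  [0.033,0,0,-0.12,0],
  [0.033,0,0.06,-0.14,0],
])

```text
time_s: 23.12
tcp_pos: [0.5614, -0.2872, 0.2392]
eef_rot: [-179.8, 0.3, -175.0]
contact_force: [0.2, 1.8, 0.1]
gripper_width: 0.0329
```

Run:
```python
from h import *
c,o=mags("top")
for a in o: print(a[0],a[2],np.round(a[3][0],1).tolist() if a[3] else None)
c=capture("scene");cv2.imwrite("pics/s7.png",cv2.resize(c["image"][100:260,80:440,::-1],None,fx=2.2,fy=2.2))
to(.4469,.2912,.23,-186.7)
```

```text
[234, 165, 16, 9, 104] None None
[137, 182, 28, 31, 596] [0.5895 0.4009 0.1025] [589.9, 401.7]
[137, 226, 26, 30, 602] [0.4568 0.4009 0.103 ] [457.5, 401.2]
[176, 228, 24, 30, 569] [0.4495 0.2889 0.1031] [449.4, 289.6]
t 23.23 d [0.0602, 0.5813, 0.0082] roll 0.2099 rows 9.4
```

View pics/s7.png

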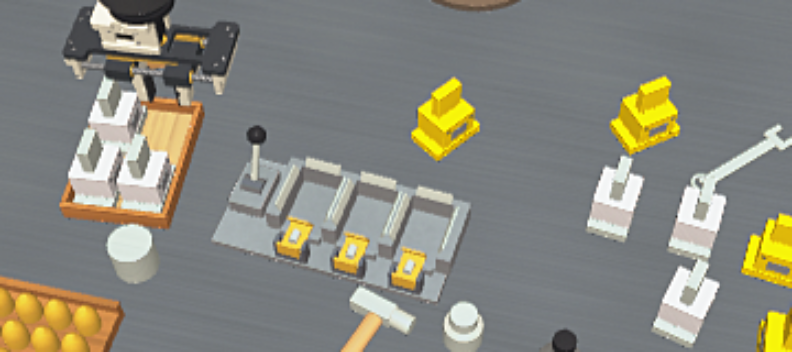

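Three empties now stand in the tray and three magazines remain. Next is (.447,.291), yaw −6.7°.

Emit:
step_arm([
  [0.05,0.06,0.581,0.0,0.1],
  [0.05,0.06,0.581,0.0,0.21],
  [0.05,0.06,0.581,0.0,0.21],
  [0.05,0.06,0.581,0.0,0.21],
  [0.05,0.06,0.581,0.0,0.21],
])

```text
time_s: 23.85
tcp_pos: [0.499, 0.0236, 0.2355]
eef_rot: [180.0, 0.0, 173.2]
contact_force: [0.8, 1.0, 0.6]
gripper_width: 0.0498
```

```bash
python3 -c "
from h import *
to(.4469,.2912,.23,-186.7)"
```

```text
t 23.85 d [0.0836, 0.2595, 0.0055] roll -0.0023 rows 4.4
```

Emit:
step_arm([
  [0.05,0.084,0.2595,0.02,0],
  [0.05,0.084,0.2595,0.04,0],
  [0.05,0.084,0.2595,0.06,0],
  [0.05,0.084,0.2595,0.07,0],
  [0.05,0.084,0.2595,0.07,0],
])

```text
time_s: 24.48
tcp_pos: [0.4461, 0.2917, 0.1641]
eef_rot: [-180.0, -0.0, 173.3]
contact_force: [-0.0, 0.1, 0.7]
gripper_width: 0.0503
```

```bash
python3 -c "
from h import *
to(.4469,.2912,.0825,-186.7)"
```

```text
t 24.48 d [-0.0009, -0.0004, 0.0816] roll -0.0002 rows 1.3
```

Emit:
step_arm([
  [0.05,-0.001,0,0.05,0],
  [0.05,-0.001,0,0.0815,0],
  [0.05,-0.001,0,0.0815,0],
  [0.05,-0.001,0,0.0815,0],
  [0.0,-0.001,0,0.0815,0],
])

```text
time_s: 25.1
tcp_pos: [0.4484, 0.2896, 0.0844]
eef_rot: [179.9, 0.0, 173.2]
contact_force: [0.3, 0.3, 0.9]
gripper_width: 0.0445
```

Emit:
step_arm([
  [0.0,0,0,0,0],
  [0.0,0,0,0,0],
  [0.0,0,0,0,0],
  [0.0,0,0,0,0],
], newtons=55)

```text
time_s: 25.6
tcp_pos: [0.4481, 0.2896, 0.0838]
eef_rot: [180.0, 0.0, 173.2]
contact_force: [-0.1, 0.5, 0.5]
gripper_width: 0.0161
```

Emit:
step_arm([
  [0.0,0,0,-0.05,0],
  [0.0,0,0,-0.1,0],
  [0.0,0,0,-0.12,0],
  [0.0,0,0,-0.12,0],
  [0.0,0,0,-0.12,0],
])

```text
time_s: 26.22
tcp_pos: [0.447, 0.2885, 0.2017]
eef_rot: [-179.9, -0.1, 173.1]
contact_force: [0.1, 0.6, -5.7]
gripper_width: 0.0157
```

```bash
python3 -c "
from h import *
weigh(4)
c=capture('wrist');np.savez('w8.npz',**c);cv2.imwrite('pics/w8.png',c['image'][:,:,::-1]); s=r.get_state();print(s['tcp_pos'])
to(.5457,-.1124,.22,-184.2)"
```

```text
Fz [-6.43 -6.44 -6.23 -5.51] mean -6.15
[0.44772027 0.28905336 0.20253863]
t 26.48 d [-0.145, -0.387, -0.0169] roll -0.046 rows 6.6
```

View pics/w8.png

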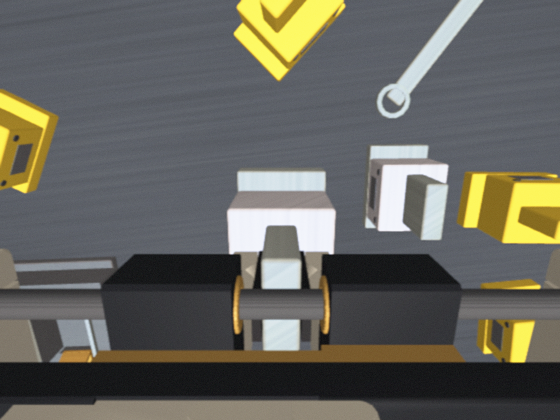

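Full, at about 0.63 kg. Next I measure where it sits in the hand from the wrist view: near foot edge at row ~171, cols 237–326.

```bash
cat >> h.py <<'E'
def held(c,tcp,yaw):
    """held magazine foot in TCP frame (a=mag axis away from robot, b=left)"""
    P,u,v=pts(c); th=np.radians(yaw+180); ex=np.array([np.cos(th),np.sin(th)]); ey=np.array([-ex[1],ex[0]])
    D=P[:,:2]-tcp[:2]; a=D@ex; b=D@ey; h=P[:,2]-tcp[2]
    m=(abs(a)<.07)&(abs(b)<.05)&(h<-.055)&(h>-.08)
    n=m&(a<-.028)
    print("foot near edge a %.4f  (nominal -0.042) b range %.4f %.4f top h %.4f"%(np.percentile(a[n],1),*np.percentile(b[n],[1,99]),np.median(h[n])), "b mid by row:",[(round(x,3),round((np.percentile(b[q],2)+np.percentile(b[q],98))/2,4)) for x in(-.04,-.037,-.034) for q in[n&(abs(a-x)<.0015)] if q.sum()>10])
    m2=(abs(a)<.05)&(abs(b)<.05)&(h<-.012)&(h>-.034)&(abs(b)>.011)
    if m2.sum(): print("body near edge a %.4f"%np.percentile(a[m2],1))
E
python3 -c "
from h import *
c=dict(np.load('w8.npz')); held(c,np.array([.4475,.2888,.2022]),173.1)"
```

```text
foot near edge a -0.0434  (nominal -0.042) b range -0.0264 0.0277 top h -0.0679 b mid by row: [(-0.04, np.float64(0.0007)), (-0.037, np.float64(0.0005)), (-0.034, np.float64(0.0008))]
body near edge a -0.0313
```

Emit:
step_arm([
  [0.0,-0.146,-0.388,-0.017,-0.046],
  [0.0,-0.146,-0.388,-0.017,-0.046],
  [0.0,-0.146,-0.388,-0.017,-0.046],
  [0.0,-0.146,-0.388,-0.017,-0.046],
  [0.0,-0.146,-0.388,-0.017,-0.046],
])

```text
time_s: 27.1
tcp_pos: [0.5227, -0.0157, 0.2164]
eef_rot: [180.0, 0.0, 175.8]
contact_force: [1.4, 0.2, -6.1]
gripper_width: 0.0156
```

```bash
python3 -c "
from h import *
to(.547,-.113,.16,-184.2)"
```

```text
t 27.1 d [-0.0313, -0.0953, 0.0564] roll 0.0005 rows 1.8
```

Emit:
step_arm([
  [0.0,-0.031,-0.095,0.0,0],
  [0.0,-0.031,-0.095,0.02,0],
  [0.0,-0.031,-0.095,0.04,0],
  [0.0,-0.031,-0.095,0.046,0],
  [0.0,-0.031,-0.095,0.046,0],
])

```text
time_s: 27.72
tcp_pos: [0.5464, -0.1106, 0.1702]
eef_rot: [-180.0, -0.1, 175.8]
contact_force: [1.0, 0.7, -6.0]
gripper_width: 0.0157
```

Emit:
step_arm([
  [0.0,0,0,0,0],
  [0.0,0,0,0,0],
])

```text
time_s: 27.98
tcp_pos: [0.5469, -0.1103, 0.1713]
eef_rot: [180.0, 0.1, 175.9]
contact_force: [-0.4, 0.0, -5.0]
gripper_width: 0.016
```

```bash
python3 -c "
from h import *
c=capture('wrist');cv2.imwrite('pics/w9.png',c['image'][:,:,::-1]);s=r.get_state();held(c,s['tcp_pos'],s['eef_rot'][2]);np.savez('w9.npz',**c)
print(s['tcp_pos'],s['eef_rot'],s['contact_force']);to(.547,-.113,.15,-184.2)"
```

```text
foot near edge a -0.0431  (nominal -0.042) b range -0.0263 0.0279 top h -0.0680 b mid by row: [(-0.04, np.float64(0.001)), (-0.037, np.float64(0.0008)), (-0.034, np.float64(0.0008))]
body near edge a -0.0312
[ 0.5467713  -0.11039699  0.17120742] [1.79988398e+02 6.86603483e-02 1.75851578e+02] [-0.12705039 -0.2696627  -5.88554002]
t 28.02 d [-0.0004, -0.0026, 0.0212] roll 0.0009 rows 0.3
```

View pics/w9.png

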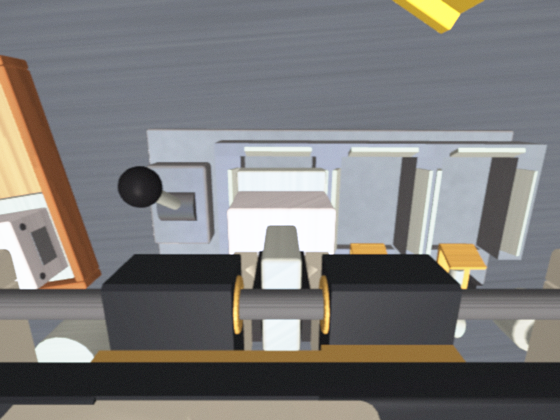

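```bash
cat >> h.py <<'E'
def rackmap(c,o,name,th=-4.2,half=(.06,.06)):
    P,u,v=pts(c); t=np.radians(th); ex=np.array([np.cos(t),np.sin(t)]); ey=np.array([-ex[1],ex[0]])
    X=(P[:,:2]-o)@ex; Y=(P[:,:2]-o)@ey; z=P[:,2]
    H=np.zeros((int(half[0]*2/.00025)+1,int(half[1]*2/.00025)+1),np.uint8)
    ok=(abs(X)<half[0])&(abs(Y)<half[1])&(z>.005)&(z<.07)
    for x,y,h in zip(X[ok],Y[ok],z[ok]):
        i=int((half[0]-x)/.00025); j=int((half[1]-y)/.00025); H[i,j]=max(H[i,j],min(255,int(h*4000)))
    H=cv2.dilate(H,np.ones((5,5))); cv2.imwrite(name,cv2.applyColorMap(H,cv2.COLORMAP_JET))
    return X,Y,z
E
python3 - <<'E'
from h import *
c=dict(np.load('w9.npz'))
X,Y,z=rackmap(c,np.array([.5457,-.1124]),"pics/rm9.png")
fl=(z>.0555)&(z<.064)
for a,b in((-.05,-.02),(.02,.05)):
    for x0,x1 in ((-.04,-.025),(-.025,-.01),(-.01,.01)):
        m=fl&(Y>a)&(Y<b)&(X>x0)&(X<x1)
        if m.sum()>5: print("side",x0,m.sum(),np.percentile(Y[m],[2,50,98]).round(4))
m=fl&(abs(Y)<.02)&(X<-.03); print("near",np.percentile(X[m],[2,50,98]).round(4))
w=(z>.04)&(z<.05)
for a,b in((-.05,-.02),(.02,.05)):
    m=w&(Y>a)&(Y<b)&(abs(X)<.035); print("wall",m.sum(),np.percentile(Y[m],[2,50,98]).round(4))
E
```

```text
side -0.04 76 [-0.0375 -0.0357 -0.0338]
side -0.025 96 [-0.038  -0.0358 -0.0337]
side -0.01 6 [-0.0377 -0.0375 -0.0361]
side -0.04 105 [0.0367 0.0428 0.0457]
side -0.025 114 [0.0371 0.0435 0.046 ]
side -0.01 22 [0.0427 0.0447 0.0462]
near [-0.0526 -0.051  -0.0486]
wall 891 [-0.0497 -0.0453 -0.0401]
wall 240 [0.0401 0.0434 0.0499]
```

View pics/rm9.png

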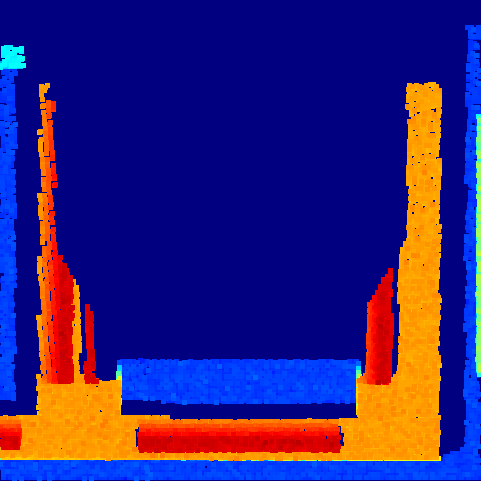

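Emit:
step_arm([
  [0.0,0,-0.0028,0.0,0],
  [0.0,0,-0.0028,0.012,0],
  [0.0,0,-0.0028,0.024,0],
  [0.0,0,-0.0028,0.024,0],
  [0.0,0,-0.0028,0.024,0],
])

```text
time_s: 28.65
tcp_pos: [0.5463, -0.1137, 0.1463]
eef_rot: [-180.0, -0.0, 175.8]
contact_force: [0.7, 0.3, -5.2]
gripper_width: 0.016
```

```bash
python3 -c "
from h import *
s=r.get_state();print(s['tcp_pos'],s['eef_rot'],s['contact_force']);to(.547,-.113,.096,-184.2)"
```

```text
[ 0.54633469 -0.11368317  0.14630558] [-1.79983943e+02 -1.92443598e-02  1.75814562e+02] [ 0.68772481  0.298913   -5.20079567]
t 28.65 d [-0.0006, 0.0007, 0.0503] roll 0.0003 rows 0.8
```

Underside is now at ~62 mm, just above the lead-in. I press down in steps and watch the force.

Emit:
step_arm([
  [0.0,-0.0005,0.0005,0.005,0],
  [0.0,-0.0005,0.0005,0.01,0],
  [0.0,-0.0005,0.0005,0.015,0],
  [0.0,-0.0005,0.0005,0.02,0],
])

```text
time_s: 29.15
tcp_pos: [0.5461, -0.1133, 0.1262]
eef_rot: [-180.0, -0.1, 175.8]
contact_force: [-3.5, -0.5, -0.5]
gripper_width: 0.0159
```

Emit:
step_arm([
  [0.0,0,0,0.005,0],
  [0.0,0,0,0.01,0],
  [0.0,0,0,0.015,0],
])

```text
time_s: 29.52
tcp_pos: [0.5459, -0.1132, 0.1109]
eef_rot: [-180.0, -0.1, 175.8]
contact_force: [-5.8, -0.0, -3.4]
gripper_width: 0.0158
```

Emit:
step_arm([
  [0.0,0,0,0.005,0],
  [0.0,0,0,0.01,0],
  [0.0,0,0,0.015,0],
  [0.0,0,0,0.015,0],
])

```text
time_s: 30.02
tcp_pos: [0.5482, -0.113, 0.0965]
eef_rot: [180.0, 0.1, 175.8]
contact_force: [0.2, -0.6, -5.8]
gripper_width: 0.0155
```

```bash
python3 -c "
from h import *
s=r.get_state();print(s['tcp_pos'],s['eef_rot'],s['contact_force'])"
```

```text
[ 0.54816934 -0.11300729  0.09653446] [1.79989594e+02 1.34195327e-01 1.75832457e+02] [ 0.16298908 -0.62482624 -5.8102503 ]
```

Emit:
step_arm([
  [0.0,0,0,0.002,0],
  [0.0,0,0,0.004,0],
  [0.0,0,0,0.004,0],
])

```text
time_s: 30.4
tcp_pos: [0.5484, -0.1129, 0.0957]
eef_rot: [-180.0, 0.2, 175.9]
contact_force: [-9.0, 4.9, 20.6]
gripper_width: 0.0158
```

Emit:
step_arm([
  [0.0,0,0,-0.004,0],
  [0.0,0,0,-0.007,0],
  [0.0,0,0,-0.007,0],
])

```text
time_s: 30.78
tcp_pos: [0.5473, -0.1129, 0.098]
eef_rot: [180.0, 0.0, 175.8]
contact_force: [6.5, -0.5, -17.9]
gripper_width: 0.0159
```

The latch holds: pulling up raises the force to −18 N and it stops after 2 mm. I seat it again and release.

Emit:
step_arm([
  [0.0,0,0,0.004,0],
  [0.0,0,0,0.005,0],
  [0.035,0,0,0.004,0],
  [0.035,0,0,0.004,0],
  [0.035,0,0,0.004,0],
])

```text
time_s: 31.4
tcp_pos: [0.547, -0.1132, 0.0957]
eef_rot: [-180.0, 0.0, 175.8]
contact_force: [0.7, -0.0, -0.3]
gripper_width: 0.0341
```

Emit:
step_arm([
  [0.035,0,0,-0.02,0],
  [0.035,0,0,-0.06,0],
  [0.035,0,0,-0.12,0],
  [0.035,0,0.08,-0.14,0],
  [0.035,0,0.14,-0.14,0],
])

```text
time_s: 32.02
tcp_pos: [0.5566, 0.0104, 0.2365]
eef_rot: [179.9, 0.2, 175.7]
contact_force: [0.9, -0.6, -0.7]
gripper_width: 0.0347
```

Run:
```python
from h import *
c,o=mags("top")
for a in o: print(a[0],a[2],np.round(a[3][0],1).tolist() if a[3] else None)
c=capture("scene");cv2.imwrite("pics/s10.png",cv2.resize(c["image"][100:260,80:440,::-1],None,fx=2.2,fy=2.2))
to(.454,.403,.23,-187.2)
```

```text
[137, 182, 29, 22, 385] [0.5895 0.4006 0.1031] [589.7, 401.2]
t 32.12 d [0.1293, 0.381, 0.0056] roll 0.0565 rows 6.4
```

View pics/s10.png

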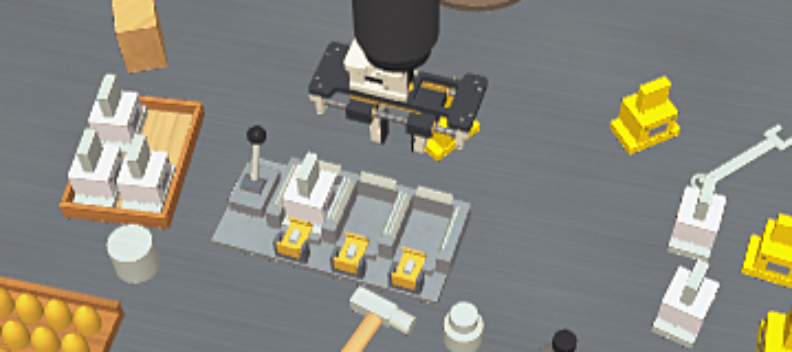

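One full magazine is latched in the slot next to the lever. Next is (.454,.403), after a fresh wrist look on the way.

Emit:
step_arm([
  [0.05,0.08,0.33,0.0,0.056],
  [0.05,0.08,0.33,0.0,0.056],
  [0.05,0.08,0.33,0.0,0.056],
  [0.05,0.08,0.33,0.0,0.056],
  [0.05,0.08,0.33,0.0,0.056],
])

```text
time_s: 32.75
tcp_pos: [0.5041, 0.3194, 0.2345]
eef_rot: [180.0, 0.0, 172.6]
contact_force: [1.9, 0.5, 0.6]
gripper_width: 0.0499
```

Emit:
step_arm([
  [0.05,-0.02,0.018,0,0],
  [0.05,-0.02,0.018,0,0],
  [0.05,-0.02,0.018,0,0],
])

```text
time_s: 33.12
tcp_pos: [0.5265, 0.3323, 0.2339]
eef_rot: [-180.0, -0.0, 172.6]
contact_force: [0.3, 0.1, -0.0]
gripper_width: 0.0501
```

Run:
```python
from h import *
c,res=wmags()
print(r.get_state()["tcp_pos"])
to(.454,.403,.16,-187.2)
```

```text
[358. 109.] (0.4541, 0.4034, 0.1036, -6.2, 43.9, 16.6)
[372. 251.] (0.5781, 0.4058, 0.1034, -15.8, 25.7, 16.3)
[0.52652496 0.33206417 0.23423533]
t 33.17 d [0.0811, 0.061, 0.0742] roll -0.0044 rows 2.0
```

Emit:
step_arm([
  [0.05,0.08,0.06,0.03,-0.009],
  [0.05,0.08,0.06,0.06,-0.009],
  [0.05,0.08,0.06,0.074,-0.009],
  [0.05,0.08,0.06,0.074,-0.009],
])

```text
time_s: 33.67
tcp_pos: [0.4549, 0.4018, 0.1599]
eef_rot: [-179.9, -0.0, 173.1]
contact_force: [0.3, 0.0, 0.7]
gripper_width: 0.0499
```

```bash
python3 -c "
from h import *
to(.455,.4026,.083,-186.7)"
```

```text
t 33.67 d [-0.0, 0.0009, 0.0769] roll -0.0033 rows 1.2
```

Emit:
step_arm([
  [0.05,0,0.001,0.05,0],
  [0.05,0,0.001,0.077,0],
  [0.05,0,0.001,0.077,0],
  [0.05,0,0.001,0.077,0],
  [0.0,0,0.001,0.077,0],
])

```text
time_s: 34.3
tcp_pos: [0.4562, 0.4046, 0.0854]
eef_rot: [179.8, 0.1, 173.1]
contact_force: [0.7, -0.6, 0.3]
gripper_width: 0.0444
```

Emit:
step_arm([
  [0.0,0,0,0,0],
  [0.0,0,0,0,0],
  [0.0,0,0,0,0],
  [0.0,0,0,0,0],
])

```text
time_s: 34.8
tcp_pos: [0.455, 0.4035, 0.0834]
eef_rot: [-180.0, -0.0, 173.1]
contact_force: [-0.8, -2.0, 2.7]
gripper_width: 0.0154
```

Emit:
step_arm([
  [0.0,0,0,-0.05,0],
  [0.0,0,0,-0.1,0],
  [0.0,0,0,-0.14,0],
  [0.0,0,0,-0.14,0],
  [0.0,0,0,-0.14,0],
])

```text
time_s: 35.42
tcp_pos: [0.4542, 0.4031, 0.2214]
eef_rot: [-179.9, -0.1, 173.1]
contact_force: [-0.1, -0.1, -5.7]
gripper_width: 0.0157
```

```bash
python3 -c "
from h import *
weigh(4)
c=capture('wrist'); s=r.get_state(); held(c,s['tcp_pos'],s['eef_rot'][2])
to(.5516+.0012,-.0326-.0008,.22,-184.2)"
```

```text
Fz [-6.72 -6.04 -5.75 -5.9 ] mean -6.1
foot near edge a -0.0433  (nominal -0.042) b range -0.0272 0.0271 top h -0.0680 b mid by row: [(-0.04, np.float64(0.0)), (-0.037, np.float64(0.0001)), (-0.034, np.float64(-0.0))]
body near edge a -0.0313
t 35.67 d [-0.1496, -0.4219, 0.0027] roll -0.047 rows 7.2
```

Full again. Going to the middle slot.

Emit:
step_arm([
  [0.0,-0.15,-0.421,0.0,-0.046],
  [0.0,-0.15,-0.421,0.0,-0.046],
  [0.0,-0.15,-0.421,0.0,-0.046],
  [0.0,-0.15,-0.421,0.0,-0.046],
  [0.0,-0.15,-0.421,0.0,-0.046],
])

```text
time_s: 36.3
tcp_pos: [0.5241, 0.0971, 0.2232]
eef_rot: [-180.0, -0.0, 175.8]
contact_force: [1.9, 0.5, -6.1]
gripper_width: 0.0155
```

```bash
python3 -c "
from h import *
to(.553,-.0328,.17,-184.2)"
```

```text
t 36.3 d [-0.0384, -0.1275, 0.0532] roll -0.0004 rows 2.3
```

Emit:
step_arm([
  [0.0,-0.038,-0.1275,0.0,0],
  [0.0,-0.038,-0.1275,0.0,0],
  [0.0,-0.038,-0.1275,0.02,0],
  [0.0,-0.038,-0.1275,0.051,0],
  [0.0,-0.038,-0.1275,0.051,0],
])

```text
time_s: 36.92
tcp_pos: [0.5505, -0.0317, 0.1698]
eef_rot: [-179.9, -0.3, 175.7]
contact_force: [-0.5, 0.7, -5.5]
gripper_width: 0.0162
```

Emit:
step_arm([
  [0.0,0,0,0,0],
  [0.0,0,0,0,0],
])

```text
time_s: 37.17
tcp_pos: [0.5533, -0.0304, 0.1738]
eef_rot: [180.0, 0.1, 175.8]
contact_force: [0.1, 1.0, -5.2]
gripper_width: 0.0159
```

Run:
```python
from h import *
c=capture('wrist');s=r.get_state();held(c,s['tcp_pos'],s['eef_rot'][2])
print(s['tcp_pos'])
X,Y,z=rackmap(c,np.array([.5516,-.0326]),"pics/rm11.png")
f=(z<.018)&(z>.006)&(abs(Y)<.036)&(X<-.03)&(X>-.043)
print("floor Y",np.percentile(Y[f],[0.5,99.5]))
w=(z>.042)&(z<.05)&(abs(Y)<.015)&(X<-.035); print("wall near X max",np.percentile(X[w],[2,98]))
to(.553,-.0328,.145,-184.2)
```

```text
foot near edge a -0.0428  (nominal -0.042) b range -0.0265 0.0279 top h -0.0677 b mid by row: [(-0.04, np.float64(0.0007)), (-0.037, np.float64(0.001)), (-0.034, np.float64(0.0006))]
body near edge a -0.0309
[ 0.55324299 -0.03046415  0.1737278 ]
floor Y [-0.02976234  0.03030627]
wall near X max [-0.05429569 -0.04422529]
t 37.23 d [0.0001, -0.0024, 0.0287] roll -0.0001 rows 0.5
```

View pics/rm11.png

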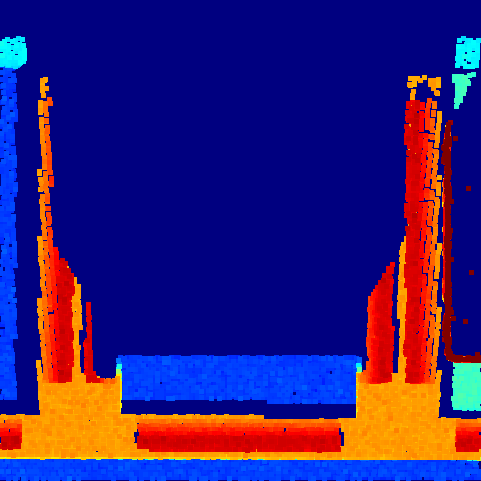

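Emit:
step_arm([
  [0.0,0.0007,-0.0028,0.0,0],
  [0.0,0.0007,-0.0028,0.013,0],
  [0.0,0.0007,-0.0028,0.027,0],
  [0.0,0.0007,-0.0028,0.027,0],
  [0.0,0.0007,-0.0028,0.027,0],
])

```text
time_s: 37.85
tcp_pos: [0.5517, -0.0337, 0.1452]
eef_rot: [-180.0, -0.0, 175.8]
contact_force: [0.8, -0.1, -4.7]
gripper_width: 0.0161
```

Emit:
step_arm([
  [0.0,0,0,0.005,0],
  [0.0,0,0,0.01,0],
  [0.0,0,0,0.015,0],
  [0.0,0,0,0.02,0],
])

```text
time_s: 38.35
tcp_pos: [0.5511, -0.0338, 0.1251]
eef_rot: [-180.0, -0.1, 175.7]
contact_force: [-2.9, 0.9, -0.8]
gripper_width: 0.0158
```

Emit:
step_arm([
  [0.0,0,0,0.005,0],
  [0.0,0,0,0.01,0],
  [0.0,0,0,0.015,0],
])

```text
time_s: 38.72
tcp_pos: [0.5507, -0.0338, 0.1098]
eef_rot: [-180.0, -0.1, 175.7]
contact_force: [-5.0, 1.3, -4.1]
gripper_width: 0.0157
```

Emit:
step_arm([
  [0.0,0,0,0.005,0],
  [0.0,0,0,0.01,0],
  [0.0,0,0,0.015,0],
  [0.0,0,0,0.018,0],
  [0.0,0,0,0.018,0],
])

```text
time_s: 39.35
tcp_pos: [0.5525, -0.0336, 0.0954]
eef_rot: [-180.0, 0.1, 175.8]
contact_force: [-13.5, 2.4, 23.8]
gripper_width: 0.016
```

Emit:
step_arm([
  [0.0,0,0,-0.004,0],
  [0.0,0,0,-0.006,0],
  [0.0,0,0,-0.006,0],
])

```text
time_s: 39.72
tcp_pos: [0.5527, -0.0333, 0.0975]
eef_rot: [180.0, 0.1, 175.7]
contact_force: [4.7, 0.7, -13.7]
gripper_width: 0.0154
```

Emit:
step_arm([
  [0.0,0,0,-0.003,0],
  [0.0,0,0,-0.003,0],
])

```text
time_s: 39.98
tcp_pos: [0.5526, -0.0333, 0.098]
eef_rot: [180.0, 0.0, 175.7]
contact_force: [16.3, -2.5, -40.1]
gripper_width: 0.0159
```

Emit:
step_arm([
  [0.0,0,0,0.006,0],
  [0.0,0,0,0.007,0],
  [0.035,0,0,0.006,0],
  [0.035,0,0,0.006,0],
  [0.035,0,0,0.006,0],
])

```text
time_s: 40.6
tcp_pos: [0.552, -0.0336, 0.0958]
eef_rot: [180.0, 0.1, 175.8]
contact_force: [-0.3, -0.2, -0.3]
gripper_width: 0.0343
```

Emit:
step_arm([
  [0.035,0,0,-0.02,0],
  [0.035,0,0,-0.06,0],
  [0.035,0,0,-0.12,0],
  [0.035,0,0.08,-0.14,0],
  [0.035,0,0.14,-0.14,0],
])

```text
time_s: 41.22
tcp_pos: [0.5616, 0.09, 0.2368]
eef_rot: [179.9, 0.2, 175.6]
contact_force: [0.9, -0.0, -1.6]
gripper_width: 0.0348
```

Run:
```python
from h import *
c,o=mags("top")
for a in o: print(a[0],a[2],np.round(a[3][0],1).tolist() if a[3] else None)
c=capture("scene");cv2.imwrite("pics/s12.png",cv2.resize(c["image"][100:260,80:440,::-1],None,fx=2.2,fy=2.2))
to(.56,.39,.24,-194.6)
```

```text
[139, 182, 22, 13, 106] [0.6029 0.4002 0.1034] [602.0, 400.5]
t 41.33 d [0.0224, 0.2955, -0.0043] roll 0.1845 rows 4.7
```

View pics/s12.png

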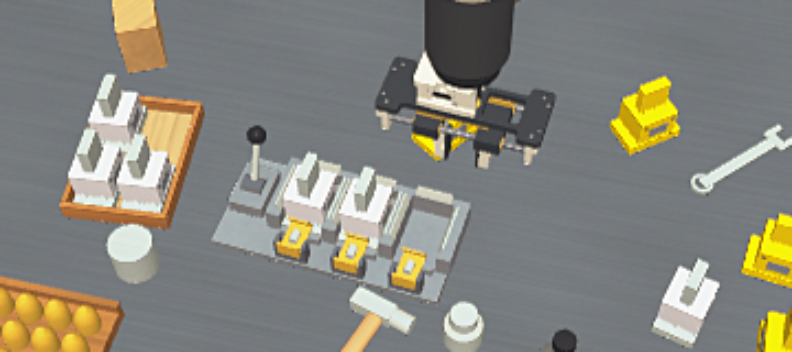

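Two are latched; a pull of −40 N did not move it. One is left, at crop pixel (687,305). I move to look at it with the wrist camera.

Emit:
step_arm([
  [0.05,-0.06,0.27,-0.02,0.18],
  [0.05,-0.06,0.27,-0.02,0.18],
  [0.05,-0.06,0.27,-0.02,0.18],
  [0.05,-0.06,0.27,-0.02,0.18],
  [0.05,-0.06,0.27,-0.02,0.18],
])

```text
time_s: 41.95
tcp_pos: [0.6409, 0.3568, 0.2534]
eef_rot: [-180.0, -0.0, 165.5]
contact_force: [-0.1, 0.3, -0.6]
gripper_width: 0.0499
```

Emit:
step_arm([
  [0.05,0,0,0,0],
  [0.05,0,0,0,0],
])

```text
time_s: 42.2
tcp_pos: [0.6403, 0.3532, 0.2539]
eef_rot: [-180.0, -0.0, 165.4]
contact_force: [0.1, 0.3, -0.6]
gripper_width: 0.0498
```

Run:
```python
from h import *
c,res=wmags(); cv2.imwrite("pics/w13.png",c["image"][:,:,::-1])
print(r.get_state()["tcp_pos"])
to(res[0][0],res[0][1],.16,res[0][3]-180)
```

```text
[321. 130.] (0.5871, 0.4035, 0.1036, -15.2, 43.1, 16.1)
[0.64041879 0.3528442  0.25439076]
t 42.25 d [0.0643, 0.0356, 0.0944] roll 0.0106 rows 1.9
```

View pics/w13.png

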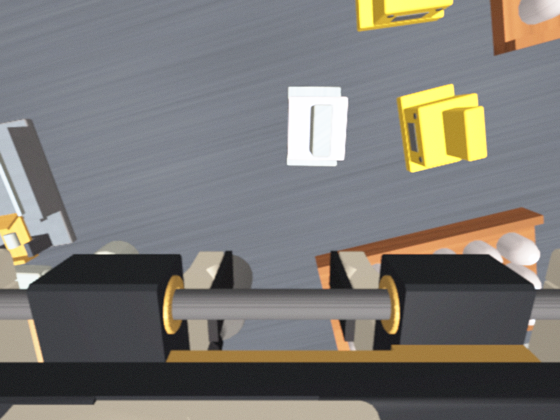

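Emit:
step_arm([
  [0.05,0.063,0.035,0.03,0.01],
  [0.05,0.063,0.035,0.06,0.01],
  [0.05,0.063,0.035,0.094,0.01],
  [0.05,0.063,0.035,0.094,0.01],
  [0.05,0.063,0.035,0.094,0.01],
])

```text
time_s: 42.88
tcp_pos: [0.5894, 0.4032, 0.1624]
eef_rot: [179.9, 0.1, 164.8]
contact_force: [0.5, 1.0, -0.1]
gripper_width: 0.0501
```

```bash
python3 -c "
from h import *
to(.588,.4025,.083,-195.2)"
```

```text
t 42.88 d [0.0013, -0.0012, 0.0794] roll 0.0005 rows 1.3
```

Emit:
step_arm([
  [0.05,0.001,-0.001,0.05,0],
  [0.05,0.001,-0.001,0.0795,0],
  [0.05,0.001,-0.001,0.0795,0],
  [0.05,0.001,-0.001,0.0795,0],
  [0.0,0.001,-0.001,0.0795,0],
])

```text
time_s: 43.5
tcp_pos: [0.5878, 0.4032, 0.0824]
eef_rot: [179.9, 0.1, 164.8]
contact_force: [-0.3, 0.3, 0.3]
gripper_width: 0.0441
```

Emit:
step_arm([
  [0.0,0,0,0,0],
  [0.0,0,0,0,0],
  [0.0,0,0,0,0],
  [0.0,0,0,0,0],
])

```text
time_s: 44.0
tcp_pos: [0.5872, 0.4029, 0.0809]
eef_rot: [180.0, 0.0, 164.9]
contact_force: [0.5, 0.9, -0.1]
gripper_width: 0.0157
```

Emit:
step_arm([
  [0.0,0,0,-0.05,0],
  [0.0,0,0,-0.1,0],
  [0.0,0,0,-0.14,0],
  [0.0,0,0,-0.14,0],
  [0.0,0,0,-0.14,0],
])

```text
time_s: 44.62
tcp_pos: [0.586, 0.4022, 0.2186]
eef_rot: [-179.9, -0.1, 164.8]
contact_force: [-1.0, -0.4, -6.0]
gripper_width: 0.0159
```

```bash
python3 -c "
from h import *
weigh(4)
c=capture('wrist'); s=r.get_state(); held(c,s['tcp_pos'],s['eef_rot'][2])
to(.5582,.0472,.22,-184.2)"
```

```text
Fz [-6.72 -5.29 -4.75 -5.63] mean -5.6
foot near edge a -0.0424  (nominal -0.042) b range -0.0270 0.0273 top h -0.0657 b mid by row: [(-0.04, np.float64(0.0002)), (-0.037, np.float64(0.0002)), (-0.034, np.float64(-0.0001))]
body near edge a -0.0303
t 44.88 d [-0.0652, -0.3504, -0.0002] roll -0.1909 rows 5.7
```

Full at about 0.57 kg, so it goes to the last slot.

Emit:
step_arm([
  [0.0,-0.065,-0.35,0.0,-0.191],
  [0.0,-0.065,-0.35,0.0,-0.191],
  [0.0,-0.065,-0.35,0.0,-0.191],
  [0.0,-0.065,-0.35,0.0,-0.191],
  [0.0,-0.065,-0.35,0.0,-0.191],
])

```text
time_s: 45.5
tcp_pos: [0.5615, 0.0894, 0.2207]
eef_rot: [-180.0, -0.0, 175.8]
contact_force: [1.6, -0.9, -4.9]
gripper_width: 0.0155
```

```bash
python3 -c "
from h import *
to(.5582,.0472,.17,-184.2)"
```

```text
t 45.5 d [0.0002, -0.0423, 0.0507] roll 0.0005 rows 1.1
```

Emit:
step_arm([
  [0.0,0,-0.042,0.0,0],
  [0.0,0,-0.042,0.02,0],
  [0.0,0,-0.042,0.05,0],
  [0.0,0,-0.042,0.05,0],
  [0.0,0,-0.042,0.05,0],
])

```text
time_s: 46.12
tcp_pos: [0.5596, 0.0496, 0.1718]
eef_rot: [-180.0, 0.0, 175.8]
contact_force: [0.2, 0.0, -5.1]
gripper_width: 0.0161
```

Emit:
step_arm([
  [0.0,0,0,0,0],
  [0.0,0,0,0,0],
])

```text
time_s: 46.38
tcp_pos: [0.5593, 0.0498, 0.1718]
eef_rot: [180.0, 0.1, 175.8]
contact_force: [0.4, -0.6, -6.1]
gripper_width: 0.0157
```

Run:
```python
from h import *
c=capture('wrist');s=r.get_state();held(c,s['tcp_pos'],s['eef_rot'][2])
print(s['tcp_pos'])
X,Y,z=rackmap(c,np.array([.5575,.0472]),"pics/rm14.png")
f=(z<.018)&(z>.006)&(abs(Y)<.036)&(X<-.03)&(X>-.043)
print("floor Y",np.percentile(Y[f],[0.5,99.5]))
w=(z>.042)&(z<.05)&(abs(Y)<.015)&(X<-.035); print("wall near X max",np.percentile(X[w],[2,98]))
to(.5582,.0470,.145,-184.2)
```

```text
foot near edge a -0.0417  (nominal -0.042) b range -0.0263 0.0281 top h -0.0651 b mid by row: [(-0.04, np.float64(0.0008)), (-0.037, np.float64(0.0008)), (-0.034, np.float64(0.001))]
body near edge a -0.0298
[0.55922651 0.04971772 0.17159936]
floor Y [-0.02982728  0.03025149]
wall near X max [-0.05392831 -0.04465062]
t 46.42 d [0.0009, -0.0028, 0.0266] roll 0.0004 rows 0.4
```

Emit:
step_arm([
  [0.0,0.002,-0.0033,0.0,0],
  [0.0,0.002,-0.0033,0.013,0],
  [0.0,0.002,-0.0033,0.027,0],
  [0.0,0.002,-0.0033,0.027,0],
  [0.0,0.002,-0.0033,0.027,0],
])

```text
time_s: 47.05
tcp_pos: [0.5568, 0.0463, 0.1437]
eef_rot: [-180.0, -0.0, 175.8]
contact_force: [0.4, 0.2, -4.9]
gripper_width: 0.0158
```

Emit:
step_arm([
  [0.0,0,0,0.005,0],
  [0.0,0,0,0.01,0],
  [0.0,0,0,0.015,0],
  [0.0,0,0,0.02,0],
])

```text
time_s: 47.55
tcp_pos: [0.5563, 0.0462, 0.1236]
eef_rot: [-180.0, -0.0, 175.8]
contact_force: [-3.9, 0.5, -0.2]
gripper_width: 0.0158
```

Emit:
step_arm([
  [0.0,0,0,0.005,0],
  [0.0,0,0,0.01,0],
  [0.0,0,0,0.015,0],
])

```text
time_s: 47.92
tcp_pos: [0.556, 0.0462, 0.1084]
eef_rot: [-180.0, -0.1, 175.8]
contact_force: [-5.1, 0.5, -3.7]
gripper_width: 0.0156
```

Emit:
step_arm([
  [0.0,0,0,0.005,0],
  [0.0,0,0,0.01,0],
  [0.0,0,0,0.015,0],
  [0.0,0,0,0.0185,0],
  [0.0,0,0,0.0185,0],
])

```text
time_s: 48.55
tcp_pos: [0.5574, 0.0465, 0.0928]
eef_rot: [180.0, 0.1, 175.9]
contact_force: [-11.3, 0.7, 18.1]
gripper_width: 0.0157
```

Emit:
step_arm([
  [0.0,0,0,-0.004,0],
  [0.0,0,0,-0.007,0],
  [0.0,0,0,-0.007,0],
])

```text
time_s: 48.92
tcp_pos: [0.5579, 0.0468, 0.0952]
eef_rot: [179.9, 0.1, 175.8]
contact_force: [9.9, -0.0, -26.0]
gripper_width: 0.0156
```

Latched: −26 N on the pull, stopping after about 2 mm. I seat it, release, and step back for an overall look.

Emit:
step_arm([
  [0.0,0,0,0.004,0],
  [0.0,0,0,0.005,0],
  [0.035,0,0,0.004,0],
  [0.035,0,0,0.004,0],
  [0.035,0,0,0.004,0],
])

```text
time_s: 49.55
tcp_pos: [0.557, 0.0464, 0.0938]
eef_rot: [180.0, 0.0, 175.8]
contact_force: [0.5, 0.1, 0.4]
gripper_width: 0.0339
```

Emit:
step_arm([
  [0.035,0,0,-0.03,0],
  [0.035,0,0,-0.08,0],
  [0.035,0,0,-0.15,0],
  [0.035,0.06,0,-0.17,0],
  [0.035,0.1,-0.03,-0.17,0],
])

```text
time_s: 50.18
tcp_pos: [0.4546, 0.0245, 0.2656]
eef_rot: [179.9, 0.2, 175.9]
contact_force: [0.3, -0.3, 0.3]
gripper_width: 0.0347
```

Run:
```python
from h import *
c=capture("scene");cv2.imwrite("pics/s15.png",cv2.resize(c["image"][90:290,80:360,::-1],None,fx=2.8,fy=2.8,interpolation=cv2.INTER_CUBIC))
for d in spotter.tip_of("scene","lever_tip"): print(d["p"],d["location"])
to(.44,-.12,.25,-184)
```

```text
0.65 [0.5697, -0.3478, 0.0607]
0.41 [0.5061, -0.1974, 0.1049]
t 50.27 d [0.0008, -0.1427, 0.0144] roll -0.0034 rows 2.3
```

View pics/s15.png

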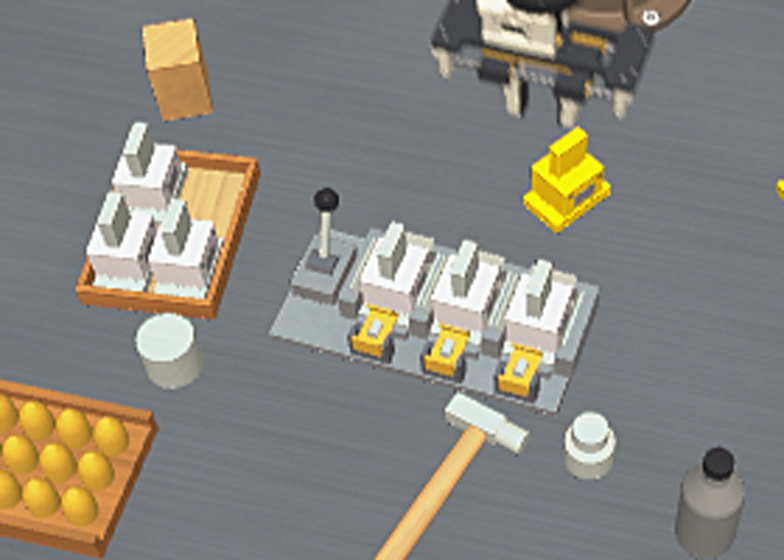

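All three full magazines stand in the rack under their latches (crop (375,330), (445,350), (520,370)), and the three empties stand in the tray. Now the lever: knob at about (.508,−.196,.107). I approach from the robot side with closed fingers.

```bash
python3 -c "
from h import *
to(.458,-.1925,.2,-184.2)"
```

```text
t 50.27 d [-0.0224, -0.2138, 0.0643] roll 0.0001 rows 3.6
```

Emit:
step_arm([
  [0.0,-0.022,-0.214,0.064,0],
  [0.0,-0.022,-0.214,0.064,0],
  [0.0,-0.022,-0.214,0.064,0],
  [0.0,-0.022,-0.214,0.064,0],
  [0.0,-0.022,-0.214,0.064,0],
])

```text
time_s: 50.9
tcp_pos: [0.4603, -0.1934, 0.1982]
eef_rot: [-180.0, -0.1, 175.6]
contact_force: [-0.4, -0.3, 1.0]
gripper_width: 0.0004
```

Run:
```python
from h import *
c=capture("wrist"); cv2.imwrite("pics/w16.png",c["image"][:,:,::-1])
P,u,v=pts(c)
m=(P[:,2]>.085)&(P[:,2]<.125)&(abs(P[:,0]-.508)<.03)&(abs(P[:,1]+.196)<.03)
print(m.sum(),P[m].min(0),P[m].max(0))
print(r.get_state()["gripper_width"])
to(.458,-.1925,.108,-184.2)
```

```text
46 [ 0.49382015 -0.19648781  0.10349255] [ 0.50468108 -0.19494186  0.11977085]
0.0006355900251104457
t 50.95 d [0.0025, -0.0003, 0.0908] roll -0.0026 rows 1.5
```

View pics/w16.png

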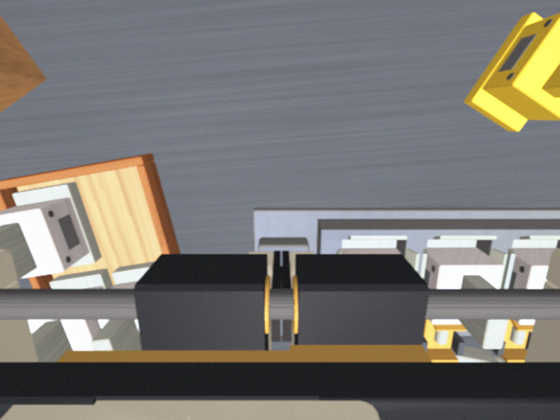

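Emit:
step_arm([
  [0.0,0.004,0,0.03,0],
  [0.0,0.004,0,0.07,0],
  [0.0,0.004,0,0.091,0],
  [0.0,0.004,0,0.091,0],
])

```text
time_s: 51.45
tcp_pos: [0.4565, -0.1902, 0.1076]
eef_rot: [-180.0, -0.1, 175.9]
contact_force: [-0.2, -0.1, 0.6]
gripper_width: 0.0003
```

Emit:
step_arm([
  [0.0,-0.02,0,0,0],
  [0.0,-0.035,0,0,0],
  [0.0,-0.05,0,0,0],
  [0.0,-0.065,0,0,0],
])

```text
time_s: 51.95
tcp_pos: [0.5229, -0.1957, 0.1088]
eef_rot: [180.0, 0.0, 175.8]
contact_force: [-0.9, 0.6, 1.5]
gripper_width: 0.0002
```

Emit:
step_arm([
  [0.0,-0.01,0,0,0],
  [0.0,-0.02,0,0,0],
  [0.0,-0.03,0,0,0],
  [0.0,-0.036,0,0,0],
])

```text
time_s: 52.45
tcp_pos: [0.5556, -0.1984, 0.1077]
eef_rot: [180.0, -0.3, 175.8]
contact_force: [-15.7, 2.5, 10.2]
gripper_width: 0.0004
```

The stop seems reached, with −15.7 N in x. I back off and look.

Emit:
step_arm([
  [0.0,0.01,0,0,0],
  [0.0,0.05,0,0,0],
  [0.0,0.1,0,0,0],
  [0.0,0.1,0,-0.06,0],
  [0.0,0.1,0.0,-0.12,0],
])

```text
time_s: 53.08
tcp_pos: [0.4569, -0.1912, 0.23]
eef_rot: [-180.0, 0.0, 175.8]
contact_force: [2.9, 0.6, -0.8]
gripper_width: 0.0005
```

Run:
```python
from h import *
for n in("scene","top"):
    c=capture(n)
    for d in spotter.tip_of(n,"lever_tip"): print(n,round(d["p"],2),d["location"])
    P,u,v=pts(c); val=c["image"][v,u].max(1)
    m=(P[:,2]>.085)&(P[:,2]<.125)&(P[:,0]>.46)&(P[:,0]<.63)&(abs(P[:,1]+.2)<.03)&(val<80)
    print(m.sum(),P[m].mean(0) if m.sum() else None,P[m].max(0) if m.sum() else None)
    if n=="scene": cv2.imwrite("pics/s17.png",cv2.resize(c["image"][90:290,80:360,::-1],None,fx=2.8,fy=2.8,interpolation=cv2.INTER_CUBIC))
    else: cv2.imwrite("pics/t17.png",cv2.resize(c["image"][160:270,240:450,::-1],None,fx=3.8,fy=3.8))
```

```text
scene 0.48 [0.5783, -0.2022, 0.1012]
58 [ 0.5859054  -0.19914859  0.10928908] [ 0.59622947 -0.18849978  0.12111429]
top 0.66 [0.5798, -0.1969, 0.1049]
top 0.39 [0.5498, -0.037, 0.0661]
top 0.24 [0.5619, 0.0511, 0.0096]
11 [ 0.57408262 -0.19497564  0.10947569] [ 0.58477008 -0.18905092  0.11401248]
```

View pics/s17.png

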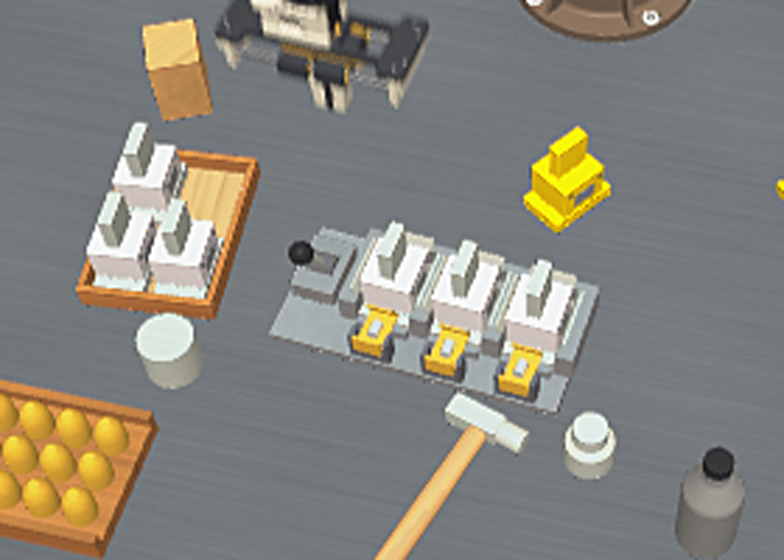

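View pics/t17.png

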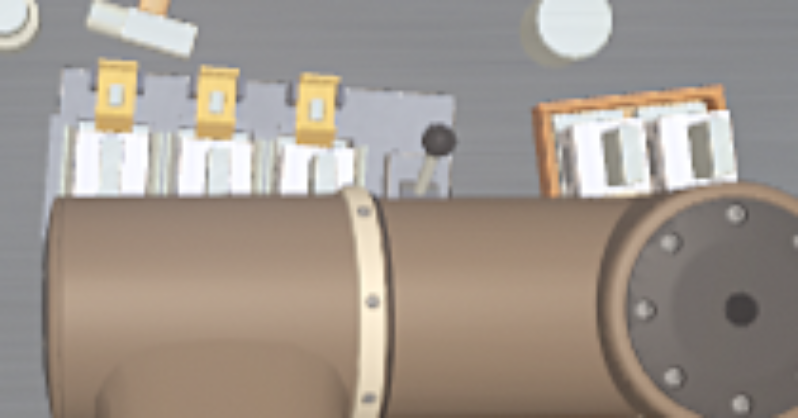

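```bash
cat > k.py <<'E'
from h import *
from scipy.optimize import least_squares
for n in("scene","top"):
    c=capture(n); P,u,v=pts(c); val=c["image"][v,u].max(1)
    m=(P[:,2]>.085)&(P[:,2]<.13)&(P[:,0]>.46)&(P[:,0]<.63)&(abs(P[:,1]+.2)<.03)&(val<80)
    Q=P[m]
    if len(Q)<15: print(n,len(Q)); continue
    s=least_squares(lambda p:np.linalg.norm(Q-p,axis=1)-.013,Q.mean(0)-[0.005,0,.01],loss="soft_l1",f_scale=.001)
    print(n,len(Q),s.x.round(4),np.abs(s.fun).mean().round(4))
    o=np.array([.5516,-.0326]); t=np.radians(-4.2); print(" rack X",((s.x[:2]-o)@[np.cos(t),np.sin(t)]).round(4), "angle from vertical by height", np.degrees(np.arccos(min(1,(s.x[2]-.034)/.08))).round(1))
E
python3 k.py
```

```text
scene 59 [ 0.5823 -0.2019  0.1037] 0.0014
 rack X 0.043 angle from vertical by height 29.4
top 10
```

The knob now leans about 29° the other way (full throw is 28.6°), and it took 15 N against the stop. I move aside for a last check of the whole bench.

Emit:
step_arm([
  [0.0,0.02,0.3,-0.06,0],
  [0.0,0.02,0.3,-0.06,0],
  [0.0,0.02,0.3,-0.06,0],
  [0.0,0.02,0.3,-0.06,0],
  [0.0,0.02,0.3,-0.06,0],
])

```text
time_s: 54.0
tcp_pos: [0.4593, 0.1115, 0.2876]
eef_rot: [-179.9, -0.1, 175.8]
contact_force: [1.1, 0.1, 0.1]
gripper_width: 0.0008
```

```bash
python3 k.py
python3 - <<'E'
from h import *
c=capture("top"); P,u,v=pts(c); hsv=cv2.cvtColor(c["image"],cv2.COLOR_RGB2HSV)
cv2.imwrite("pics/t18.png",c["image"][:,:,::-1])
ok=(P[:,2]>.105)&(P[:,2]<.125)&(hsv[v,u,1]<90)&(hsv[v,u,2]>90)&(P[:,0]>.4)&(P[:,0]<.66)&(P[:,1]<.12)
m=np.zeros((420,560),np.uint8); m[v[ok],u[ok]]=1
n,lab,st,cen=cv2.connectedComponentsWithStats(m); L=lab[v,u]
for i in range(1,n):
    if st[i,4]>20: Q=P[(L==i)&ok]; print(cen[i].round(),Q.mean(0).round(4))
E
```

```text
scene 61 [ 0.5821 -0.2027  0.1036] 0.0017
 rack X 0.0429 angle from vertical by height 29.6
top 9
[429. 198.] [ 0.5729 -0.4107  0.1115]
[406. 200.] [ 0.5677 -0.3436  0.1117]
[269. 204.] [0.5589 0.0457 0.1152]
[297. 205.] [ 0.5534 -0.0343  0.1154]
[325. 207.] [ 0.5479 -0.113   0.1149]
[434. 231.] [ 0.4772 -0.4209  0.1115]
```

View pics/t18.png

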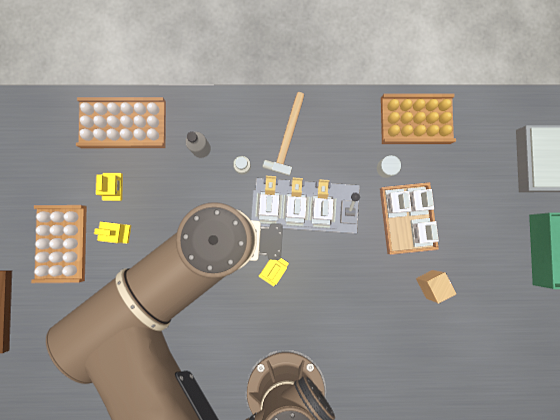

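All the checks agree: rack fin tops are at 115 mm (116 expected), tray fin tops at 112 mm, the lever is over, and the bystanders have not moved. Handing in.

```bash
python3 -c "
from h import *
print(workorder.close_job(), r.get_state()['time_s'])"
```

```text
the job is handed in; nothing more can be done
the job is handed in; nothing more can be done
```

I sorted all six magazines, threw the lever last, and handed the job in at about 54 s. No check failed at the end.

- **Weighing:** the three full ones read 5.6 to 6.2 N on the lift and the three empty ones 2.0 to 2.6 N. The four yellow look-alikes were not touched.
- **Full ones:** all three are in the rack slots. Each was pushed to the floor and held against an upward pull of 18 to 40 N. Their fin tops read 115 mm, against the 116 mm expected.
- **Empty ones:** all three stand upright in the tray, with fin tops at 112 mm as expected.
- **Lever:** it was pushed until the force rose to about 16 N at the stop, and it now leans about 29° away from the robot. Full throw is 28.6°. The final angle comes from the scene camera only; the top camera saw too little of the knob to confirm it.
- **Bench:** in the last overhead picture the other things look where they were at the start. I saw no sign of a magazine being knocked during the run.

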